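# Stir the nuts and lay the spoon on its rest

## Task

Pick up the short wooden spoon, stir the brown nuts in the blue bowl round and round with it until most of them have moved a nut's width or more from where they lay, without spilling any. Then lay the spoon gently on the green spoon rest, hollow side up, with its round head in the low dish and its handle in the steel fork; do not let it drop, and leave the mug, spice jar, lemon and garlic where they are.

Things in the scene. Friction and masses are not known exactly. Their poses are not given: they have to be found in the camera images.
- spoon: Short wooden spoon, 196 mm long, 50 g, lying hollow side up (not the longer spoon far to the right). Origin: underside, mid-length; x along it towards the round head, z out of the hollow side. Handle: straight bar 12 mm wide, underside z = 4, top z = 18 mm, from x = -94 to 61 mm; end foot 18 mm in diameter, 18 mm high at x = -91 mm
- spoon_head (a point): underside of the spoon's head, below its centre: spoon frame (77, 0, 0) mm. The head is a shallow round cup, 38 mm in diameter at its rim, 14 mm high, with a flat underside 26 mm in diameter
- spoon_mid (a point): point on the underside of the spoon's handle that shall lie on the fork: spoon frame (-5, 0, 4) mm
- spoon_grip (a point): point in the middle of the handle's section, a good place to grip: spoon frame (-50, 0, 11) mm; axes as the spoon's
- bowl: Blue mixing bowl, round, standing firm (fixed); origin at the centre of its underside, z up. 168 mm across the rim, 52 mm high, walls 5 mm thick, floor 6 mm thick; inside it is about 120 mm across at the floor and 158 mm at the rim. Holds the five nuts in one layer, near its wall.
- nut1: Brown macadamia nut in its hard, smooth, slippery shell, round, 30 mm across, 14 g, loose in the bowl; origin at its centre
- nut2: Brown macadamia nut in its hard, smooth, slippery shell, round, 30 mm across, 14 g, loose in the bowl; origin at its centre
- nut3: Brown macadamia nut in its hard, smooth, slippery shell, round, 30 mm across, 14 g, loose in the bowl; origin at its centre
- nut4: Brown macadamia nut in its hard, smooth, slippery shell, round, 30 mm across, 14 g, loose in the bowl; origin at its centre
- nut5: Brown macadamia nut in its hard, smooth, slippery shell, round, 30 mm across, 14 g, loose in the bowl; origin at its centre
- rest: Green spoon rest, fixed: slab 160 (x) by 76 mm, 8 mm thick; origin at the centre of its underside, z up, x towards its low dish end. A steel fork (point rest_fork) stands in its other half. A spoon laid properly slopes 25 degrees, head down in the dish, its point spoon_mid on the fork's bar
- rest_dish (a point): point on the dish floor, rest frame (42, 0, 8) mm; the middle of the spoon head's underside comes to lie about 6 mm above it. Dish: floor from x = -5 to 73 mm; end lip with inner face x = 73 mm, top z = 20 mm; side lips with inner faces y = +-32 mm, top z = 15 mm
- rest_fork (a point): middle of the top of the fork's cross bar, rest frame (-32, 0, 52) mm. The fork is an upward open U of 8 mm wire across the rest (in its y-z plane) on a stem: clear width 16 mm at the bar, 22 mm at z = 63 mm, 44 mm at the tips (z = 87 mm)
- mug: White mug with green leaf pattern, 82 x 112 x 94 mm, bystander; origin at the centre of its underside
- spice_jar: Spice jar with yellow lid, 45 mm across, 100 mm high, bystander; origin at the centre of its underside
- lemon: Lemon, 71 x 53 x 51 mm, bystander; origin at the centre of its underside
- garlic: Garlic bulb, 53 mm across and high, bystander; origin at the centre of its underside
There are look-alikes about, which are no part of the job. There is more than one size of the spoon; the job needs the larger.

How it is judged:
By the outcome, as a careful person would: the job done as asked, in the order asked, and still so for the second after the job is handed in, with the robot touching nothing.
It also fails if it takes over 72 s, if anything falls off the work surface, if the arm or the gripper's body presses on something with over 40 N, if the wrist force passes 120 N, or if a joint passes its speed limit or range.

## Robot

A 6-joint arm with a two-finger parallel gripper is mounted at the origin on a cart in front of the work surface, level with it; the furniture and walls round the work are solid. World frame = base frame: x ahead of the robot, y to its left, z up, the work surface at z = 0. Lengths are in mm, angles in rad, forces in N, time in s.
With the tool pointing down it reaches from about 300 to 775 mm from the base axis. Payload 14.6 kg.
Tool frame: the origin (TCP) lies midway between the tips of the shut fingers; the grasp point (between the pads) lies 19 mm behind it; z points along the fingers, y is the line along which they close (so a half turn about z gives the same grasp; the last joint's range is limited). The gripper opens to 94 mm and grips with 3 to 60 N. Pads are 16 mm wide; open, the fingers measure 119 mm over their backs; the gripper's body (75 mm by 177 mm) begins 78 mm behind the grasp point.
Start: joints at [1.037, 0.3, 1.521, -0, 1.321, -0.067], TCP at [247.513, 491.148, 205.446] pointing down, gripper open.
Joint ranges: [-3.03, 3.03], [-0.79, 2.21], [0.23, 2.52], [-1.04, 4.18], [0, 3.07], [-2.55, 2.55]. Speed limits (rad/s): [2.22, 2.22, 2.57, 3.14, 3.14, 3.14].

## Interface

Orientations are given as [roll, pitch, yaw] about the fixed x, y, z axes, in that order (R = Rz(yaw) Ry(pitch) Rx(roll)).
In Python, from cell import * gives the robot as it stands. The module is installed in compiled form; this text tells all that it offers.
- The arm moves only by the tool servo_tool, never from a script. Its argument "motion" is a list of rows, each an object of numbers: "wx", "wy", "wz": the turn, a rotation vector about the tool's x, y, z in units of 2 rad (1.0 is 2 rad); "dx", "dy", "dz": the shift along the tool's x, y, z in units of 10 cm (1.0 is 10 cm); "fingers": the closure, from -1 (fully open) to 1 (shut). In form: [{"wx": .., "wy": .., "wz": .., "dx": .., "dy": .., "dz": .., "fingers": ..}, ...]. A call has 1 to 10 rows; each row is the pose to reach, as a shift and turn from the pose commanded when the call began, along the tool's axes at that moment; what a row does not reach only later rows make up. A row lasts 1/10 s, in which the tool goes at most 50 mm and 8.59 degrees, less where a joint would pass 70% of its speed; a pose out of reach is approached as far as the arm can. A call with a number of a shift or a turn outside -1 to 1 is refused whole. A call with a gripper value outside its range is refused whole. The fingers move at their own pace and stop on an object; "newtons" is the grip in N (left out, the last holds). Time passes only in rows, so rows that repeat a pose let the fingers close. It gives the time, the measured TCP pose, the force, the opening and the grip force at its end, in the units of the state.
- read_state(): the state, without advancing time (a new reading comes with each control period).
- camera(name): name is "scene" or "top" or "wrist"; returns a dict with "image" (384x512x3 uint8, red, green, blue), "fx", "fy", "cx", "cy" (pixels), "R" (3x3) and "t" (3): a world point X has camera coordinates R X + t. Camera axes: x right, y down, z forward; pixel columns grow to the right and rows downward; lengths in mm; the calibration is good to about 2 mm. A picture is of the moment at which its call begins. There is no depth.
- sign_off(): hands the job in; it is judged then, once.
Trained networks look in a picture, given as the dict that the camera call returned (one of the last four; its "shot" number tells which), for a name from the list of things; names that differ only in an ending like _2 or _b are one class to them, and where a whole thing is asked for, a point or a joint stands for the part that bears it (a point fixed in the world has none). Each returns a list of dicts, best first, with "conf" (0 to 1); they miss things now and then, are a little off and sometimes report something else, mostly with a low value. They report only what shows in the picture. A call takes as long as a camera call. They do not tell look-alikes from the thing itself.
- spot_in(query, picture): "location" ([column, row] in pixels, amid what is visible of it).
- trace(query, picture): "pixels" (384x512 bool, what is visible of it) and "location" ([column, row] in pixels, amid what is visible of it).
The state is a dict: "clock": time; "joints": joint angles; "qd": joint speeds; "effort": joint torques, N m; "eef_pos": TCP position; "eef_rot": TCP orientation; "wrist_force": force on the tool from outside, world axes, zero at the start; "moment": the same for the moment, N m; "finger_gap": finger opening in mm; "finger_force": force on a finger pad.
Only numpy, scipy, OpenCV 4.12 (cv2) and the standard library are available. Lean on these libraries where they do the work, as an engineer would, in place of code of your own. Each camera call takes 0.05 s, during which the arm holds its last target. There are 200 camera calls.

## Working session

There is one attempt and no reset: what is moved stays moved. The work goes in short steps, Python scripts to look and compute and a tool call to move; the robot and the scene stay as the last step left them, time stands still between calls to the robot, and variables do not carry over. Pictures are saved under pics/ and viewed, at most 10 in all, crops included, and the job is handed in when it is done.

Besides the shell and the picture viewer there is one more tool, called as name(argument=value, ...), one argument or row to a line, values as JSON. servo_tool: Moves the arm, as the interface text tells. Its arguments: {"type":"object","properties":{"motion":{"type":"array","items":{"type":"object","properties":{"wx":{"type":"number"},"wy":{"type":"number"},"wz":{"type":"number"},"dx":{"type":"number"},"dy":{"type":"number"},"dz":{"type":"number"},"fingers":{"type":"number"}}}},"newtons":{"type":"number"}},"required":["motion"]}

```bash
mkdir -p pics; cat > h.py <<'E'
from cell import *
import numpy as np, cv2
from scipy.spatial.transform import Rotation as Ro
def ray(c,px,z):
    d=np.linalg.inv(c["R"])@np.array([(px[0]-c["cx"])/c["fx"],(px[1]-c["cy"])/c["fy"],1]); o=-np.array(c["R"]).T@np.array(c["t"])
    return o+d*(z-o[2])/d[2]
def proj(c,X):
    p=np.array(c["R"])@np.array(X,float)+np.array(c["t"]); return np.array([c["fx"]*p[0]/p[2]+c["cx"],c["fy"]*p[1]/p[2]+c["cy"]])
def save(c,n,box=None,s=1):
    im=c["image"][:,:,::-1]
    if box: im=im[box[1]:box[3],box[0]:box[2]]
    cv2.imwrite("pics/"+n,cv2.resize(im,None,fx=s,fy=s,interpolation=cv2.INTER_CUBIC))
E
python3 - <<'E'
from h import *
np.set_printoptions(precision=1,suppress=True)
print(read_state())
a=camera("scene");b=camera("top")
cv2.imwrite("pics/a.png",cv2.resize(np.vstack([a["image"],b["image"]])[:,:,::-1],None,fx=.78,fy=.78))
save(b,"top.png",None,1.5)
for q,z in [("spoon",10),("bowl",26),("nut1",21),("rest",8),("mug",47),("spice_jar",50),("lemon",25),("garlic",25)]:
    for c,n in ((a,"scene"),(b,"top")):
        for r in spot_in(q,c)[:6]: print(q,n,round(r["conf"],2),np.array(r["location"]),ray(c,r["location"],z))
E
```

```text
{'clock': 0.0, 'joints': array([ 1. ,  0.3,  1.5, -0. ,  1.3, -0.1]), 'qd': array([-0.,  0.,  0.,  0.,  0., -0.]), 'effort': array([ -0. , -53.2, -35.3,   0.1,   0. ,  -0. ]), 'eef_pos': array([247.4, 490.9, 204.9]), 'eef_rot': array([-3.1, -0. ,  2.7]), 'wrist_force': array([-0.4,  0.1,  0.3]), 'moment': array([ 0.1,  0. , -0. ]), 'finger_force': 0.0, 'finger_gap': 93.90471185558522}
spoon scene 0.57 [183.2 202.5] [428.2 175.7  10. ]
spoon scene 0.54 [161.7 183.6] [454.3 284.9  10. ]
spoon top 0.62 [194.8 209.5] [430.7 163.6  10. ]
spoon top 0.55 [151.6 203.9] [447.5 301.   10. ]
bowl scene 0.78 [335.1 258. ] [ 471.2 -273.3   26. ]
bowl top 0.45 [242.4 208.3] [433.7  12.5  26. ]
nut1 scene 0.69 [348.7 274.7] [ 448.2 -318.2   21. ]
nut1 scene 0.68 [351.2 258.6] [ 494.  -306.1   21. ]
nut1 scene 0.52 [315.3 257.1] [ 451.5 -230.7   21. ]
nut1 scene 0.49 [327.5 251.2] [ 483.5 -248.4   21. ]
nut1 top 0.63 [343.5 191.6] [ 489.6 -305.2   21. ]
nut1 top 0.47 [325.3 189.2] [ 496.8 -248.    21. ]
nut1 top 0.4 [347.9 203.6] [ 451.6 -318.    21. ]
rest scene 0.79 [234.4 226. ] [435.9   0.7   8. ]
rest top 0.7 [243.  208.1] [436.5  11.5   8. ]
mug scene 0.86 [233.8 152.8] [656.6 156.2  47. ]
mug top 0.59 [199.5 135.3] [662.6 150.9  47. ]
mug top 0.58 [244.  204.1] [444.3   6.8  47. ]
mug top 0.31 [285.4 235.8] [ 348.3 -120.2   47. ]
spice_jar scene 0.56 [309.1 182.7] [ 654.  -109.6   50. ]
spice_jar scene 0.41 [237.3 225.2] [414.2 -26.5  50. ]
spice_jar top 0.7 [282.9 135.3] [ 663.5 -113.    50. ]
lemon scene 0.71 [253.6 261.1] [ 359.1 -111.4   25. ]
lemon top 0.62 [285.3 229.7] [ 368.2 -121.2   25. ]
garlic scene 0.62 [412.1 241.8] [ 619.8 -415.7   25. ]
garlic top 0.67 [378.3 149. ] [ 627.7 -419.2   25. ]
garlic top 0.44 [341.  190.4] [ 492.7 -296.6   25. ]
```

View pics/a.png

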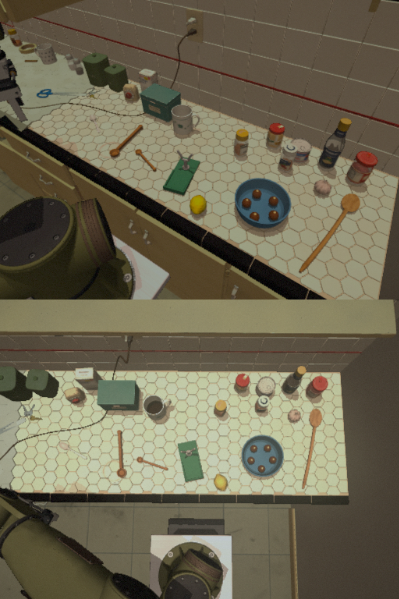

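View pics/top.png

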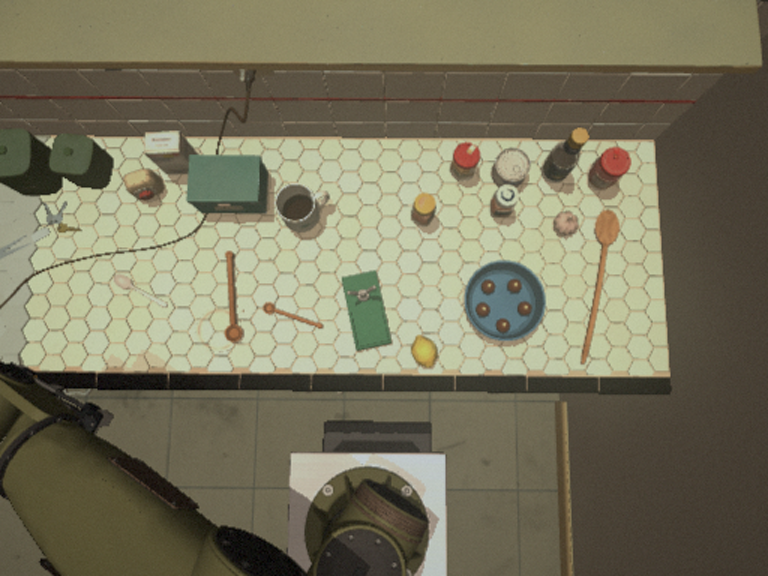

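The scene shows the arm at left. In the 1.5x top picture the spoon candidates are the left wooden one (232,295), a small one (293,315) and the long one at far right (597,285). The bowl is at (505,300) and the rest at (366,310), with its fork at the far end. The left spoon should be about 196 mm, which I'll check along with an enlarged crop.

```bash
python3 - <<'E'
from h import *
np.set_printoptions(precision=1,suppress=True)
a=camera("scene");b=camera("top")
save(b,"crop.png",(130,155,270,245),5.5)
for c,n in ((a,"scene"),(b,"top")):
    for r in trace("spoon",c)[:4]:
        ys,xs=np.nonzero(r["pixels"]); P=np.array([ray(c,(x,y),9)[:2] for x,y in zip(xs,ys)])
        m=P.mean(0); u=np.linalg.svd(P-m,full_matrices=False)[2][0]; t=(P-m)@u; w=(P-m)@np.array([-u[1],u[0]])
        print("spoon",n,r["conf"],len(xs),m,"len",np.ptp(t),"ends",m+u*t.min(),m+u*t.max(),"yaw",np.degrees(np.arctan2(u[1],u[0])))
        print([round(np.ptp(w[(t>=k)&(t<k+15)]),0) for k in np.arange(t.min(),t.max()-14,15)])
    for r in trace("bowl",c)[:1]:
        ys,xs=np.nonzero(r["pixels"]); P=np.array([ray(c,(x,y),52)[:2] for x,y in zip(xs,ys)]);print("bowl",n,r["conf"],P.min(0),P.max(0),(P.min(0)+P.max(0))/2)
    for r in trace("rest",c)[:1]:
        ys,xs=np.nonzero(r["pixels"]); P=np.array([ray(c,(x,y),8)[:2] for x,y in zip(xs,ys)]).astype(np.float32);q=cv2.minAreaRect(P);print("rest",n,r["conf"],q,cv2.boxPoints(q).round(0).tolist())
    for r in spot_in("rest_fork",c)[:2]: print("fork",n,r["conf"],r["location"])
    for r in trace("nut1",c)[:6]: print("nut",n,round(r["conf"],2),np.array(r["location"]),ray(c,r["location"],21))
E
```

```text
spoon scene 0.64 353 [464.6 295.6] len 200.74977836965815 ends [574.8 306.3] [375.  286.8] yaw -174.43362751073082
[np.float64(27.0), np.float64(27.0), np.float64(26.0), np.float64(23.0), np.float64(26.0), np.float64(23.0), np.float64(17.0), np.float64(17.0), np.float64(17.0), np.float64(19.0), np.float64(22.0), np.float64(35.0), np.float64(38.0)]
bowl scene 0.75 [ 363.3 -360.7] [ 545. -195.] [ 454.1 -277.8]
rest scene 0.93 ((456.5989685058594, 13.766006469726562), (199.41795349121094, 97.79534912109375), 20.528221130371094) [[346.0, 25.0], [380.0, -67.0], [567.0, 3.0], [533.0, 95.0]]
fork scene 0.96 [236.3, 224.1]
fork scene 0.3 [235.3, 151.8]
nut scene 0.74 [412.1 239.5] [ 630.9 -413.9   21. ]
nut scene 0.68 [327.8 250.5] [ 485.9 -248.2   21. ]
nut scene 0.58 [317.2 260.5] [ 445. -239.   21.]
nut scene 0.57 [350.2 259.6] [ 489.9 -305.1   21. ]
spoon top 0.72 289 [456.2 293.6] len 190.86402564945797 ends [567.3 305. ] [377.4 285.5] yaw -174.1515629507085
[np.float64(16.0), np.float64(10.0), np.float64(7.0), np.float64(7.0), np.float64(10.0), np.float64(13.0), np.float64(13.0), np.float64(10.0), np.float64(10.0), np.float64(13.0), np.float64(19.0), np.float64(32.0)]
bowl top 0.94 [ 378.8 -358.7] [ 543.  -195.4] [ 460.9 -277.1]
rest top 0.85 ((443.20404052734375, 7.799949645996094), (159.13345336914062, 73.67909240722656), 12.625836372375488) [[358.0, 26.0], [374.0, -46.0], [529.0, -11.0], [513.0, 61.0]]
fork top 0.86 [244.4, 205.6]
fork top 0.74 [155.0, 201.8]
nut top 0.64 [334.8 216.5] [ 410.7 -276.    21. ]
nut top 0.6 [343.3 189.3] [ 496.9 -304.7   21. ]
nut top 0.52 [347.1 202.6] [ 454.7 -315.5   21. ]
```

View pics/crop.png

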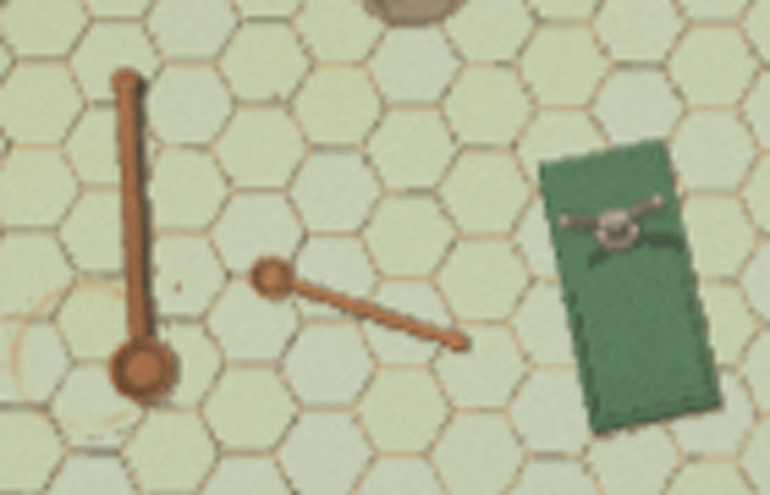

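The crop shows three things:
- The left spoon is about 196 mm by my measure, hollow side up, with its head nearer the robot at crop (143,370). It is the larger of the pair.
- The small one at (360,300) is the look-alike.
- The rest is at (630,290), with its fork at (615,230), away from the robot.

I'll hover over the spoon for a closer look.

```bash
cat >> h.py <<'E'
def cur():
    s=read_state(); return np.array(s["eef_pos"]),Ro.from_euler("xyz",s["eef_rot"])
def tool(spx,tilt=0):
    "tool pose: tool x = spoon x (heading yaw spx deg, head down by tilt deg), z opposite spoon z"
    return Ro.from_euler("z",spx,degrees=True)*Ro.from_euler("y",tilt,degrees=True)*Ro.from_euler("x",np.pi)
def rel(p,R,start=None):
    p0,R0=start or cur()
    d=R0.inv().apply(np.array(p,float)-p0)/100; w=(R0.inv()*R).as_rotvec()/2
    return dict(zip("dx dy dz wx wy wz".split(),[float(v) for v in np.round(np.r_[d,w],3)]))
E
python3 - <<'E'
from h import *
print(read_state()["eef_rot"]); print(rel([490,297,170],tool(186)))
E
```

```text
[3.14156603e+00 4.45548215e-06 2.67480442e+00]
{'dx': -3.039, 'dy': -0.643, 'dz': 0.355, 'wx': 0.0, 'wy': 0.0, 'wz': -0.286}
```

servo_tool(
  motion=[
    {"dx":-0.5,"dy":-0.1},
    {"dx":-1,"dy":-0.2},
    {"dx":-1,"dy":-0.2},
  ],
)

```text
schema error: expected keys wx, wy, wz, dx, dy, dz, fingers
```

servo_tool(
  motion=[
    {"dx":-0.5,"dy":-0.1},
    {"dx":-1,"dy":-0.2},
    {"dx":-1,"dy":-0.2},
  ],
)

```text
schema error: expected keys wx, wy, wz, dx, dy, dz, fingers
```

servo_tool(
  motion=[
    {"dx":-0.5,"dy":-0.1,"dz":0.2,"wz":-0.07},
    {"dx":-1,"dy":-0.24,"dz":0.35,"wz":-0.14},
    {"dx":-1.0,"dy":-0.24,"dz":0.35,"wz":-0.21},
    {"dx":-1.0,"dy":-0.24,"dz":0.35,"wz":-0.286},
    {"dx":-1.0,"dy":-0.24,"dz":0.35,"wz":-0.286},
    {"dx":-1.0,"dy":-0.24,"dz":0.35,"wz":-0.286},
  ],
)

```text
schema error: expected keys wx, wy, wz, dx, dy, dz, fingers
```

```bash
python3 - <<'E'
from h import *
np.set_printoptions(precision=2,suppress=True)
s=read_state();print(s["clock"],s["joints"],s["eef_pos"],s["eef_rot"])
c=camera("wrist");save(c,"w1.png");R=np.array(c["R"]);print("cam",-R.T@c["t"],R[2])
for r in trace("spoon",c)[:3]:
        ys,xs=np.nonzero(r["pixels"]); P=np.array([ray(c,(x,y),12)[:2] for x,y in zip(xs,ys)])
        m=P.mean(0); u=np.linalg.svd(P-m,full_matrices=False)[2][0]; t=(P-m)@u; w=(P-m)@np.array([-u[1],u[0]])
        print(r["conf"],len(xs),m,"len",np.ptp(t),"ends",m+u*t.min(),m+u*t.max(),"yaw",np.degrees(np.arctan2(u[1],u[0])))
        for k in np.arange(t.min(),t.max()-14,15):
            q=(t>=k)&(t<k+15); print(np.ptp(w[q]).round(),(m+u*(k+7.5)+np.array([-u[1],u[0]])*(w[q].min()+w[q].max())/2))
E
```

```text
1.5 [ 1.04  0.3   1.52 -0.    1.32 -0.07] [247.51 491.16 205.46] [3.14 0.   2.67]
cam [183.44 523.14 384.32] [ 0.22 -0.11 -0.97]
0.8 870 [422.8  286.82] len 106.33923570497396 ends [378.12 279.51] [483.07 296.69] yaw 9.294142977742876
32.0 [385.6  280.24]
37.0 [400.03 284.98]
22.0 [415.01 286.34]
17.0 [429.78 288.95]
18.0 [444.76 290.28]
17.0 [459.74 291.63]
16.0 [474.56 293.92]
0.7 108 [435.77 217.06] len 34.90938814641616 ends [439.27 229.6 ] [429.89 195.97] yaw -105.59348065190424
13.0 [437.07 222.42]
9.0 [432.49 208.13]
```

View pics/w1.png

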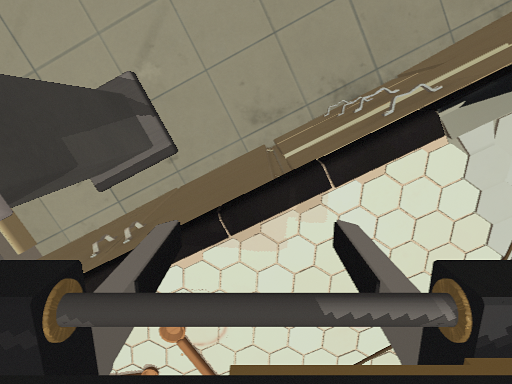

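The picture is from the unmoved start pose: it shows only the gripper, with the spoon head at (172,333). Every key is required, so I'll resend the moves.

servo_tool(
  motion=[
    {"dx":-0.5,"dy":-0.1,"dz":0,"wx":0,"wy":0,"wz":0,"fingers":-1},
    {"dx":-1,"dy":-0.2,"dz":0,"wx":0,"wy":0,"wz":0,"fingers":-1},
  ],
)

```text
clock: 1.8
eef_pos: [326.5, 429.1, 205.4]
eef_rot: [3.142, 0.0, 2.678]
wrist_force: [0.7, 0.7, -0.4]
finger_gap: 94.3
finger_force: 0.0
```

servo_tool(
  motion=[
    {"dx":-0.5,"dy":-0.1,"dz":0,"wx":0,"wy":0,"wz":0,"fingers":-1},
    {"dx":-1,"dy":-0.2,"dz":0,"wx":0,"wy":0,"wz":0,"fingers":-1},
  ],
)

```text
clock: 2.0
eef_pos: [406.3, 366.5, 205.6]
eef_rot: [3.141, 0.0, 2.675]
wrist_force: [0.2, 0.6, -0.9]
finger_gap: 93.5
finger_force: 0.0
```

servo_tool(
  motion=[
    {"dx":-0.5,"dy":-0.1,"dz":0.2,"wx":0,"wy":0,"wz":-0.07,"fingers":-1},
    {"dx":-1,"dy":-0.24,"dz":0.35,"wx":0,"wy":0,"wz":-0.14,"fingers":-1},
    {"dx":-1,"dy":-0.24,"dz":0.35,"wx":0,"wy":0,"wz":-0.21,"fingers":-1},
    {"dx":-1,"dy":-0.24,"dz":0.35,"wx":0,"wy":0,"wz":-0.286,"fingers":-0.5},
    {"dx":-1,"dy":-0.24,"dz":0.35,"wx":0,"wy":0,"wz":-0.286,"fingers":-0.2},
    {"dx":-1,"dy":-0.24,"dz":0.35,"wx":0,"wy":0,"wz":-0.286,"fingers":-0.2},
  ],
)

```text
clock: 2.6
eef_pos: [483.4, 301.6, 170.5]
eef_rot: [3.141, 0.0, -3.041]
wrist_force: [-0.4, 0.3, 0.4]
finger_gap: 73.4
finger_force: 0.0
```

```bash
cat > sp.py <<'E'
from h import *
np.set_printoptions(precision=2,suppress=True)
s=read_state();print(s["clock"],s["joints"],s["eef_pos"],s["eef_rot"],s["finger_gap"])
c=camera("wrist");save(c,"w2.png");R=np.array(c["R"]);print("cam",-R.T@c["t"],R[2])
for r in trace("spoon",c)[:2]:
        ys,xs=np.nonzero(r["pixels"]); P=np.array([ray(c,(x,y),14)[:2] for x,y in zip(xs,ys)])
        m=P.mean(0); u=np.linalg.svd(P-m,full_matrices=False)[2][0]; t=(P-m)@u; w=(P-m)@np.array([-u[1],u[0]])
        print(r["conf"],len(xs),m,"len",np.ptp(t),"ends",m+u*t.min(),m+u*t.max(),"yaw",np.degrees(np.arctan2(u[1],u[0])))
        for k in np.arange(t.min(),t.max()-14,15):
            q=(t>=k)&(t<k+15); print(np.ptp(w[q]).round(),(m+u*(k+7.5)+np.array([-u[1],u[0]])*(w[q].min()+w[q].max())/2))
E
python3 sp.py
```

```text
2.6 [ 0.49  0.37  1.51  0.    1.26 -1.18] [483.41 301.63 170.54] [ 3.14  0.   -3.04] 73.36368076626412
cam [412.01 294.18 349.41] [ 0.25  0.02 -0.97]
0.79 1244 [430.48 171.21] len 130.38036852228976 ends [406.82 102.06] [449.02 225.42] yaw 71.1144009462512
11.0 [409.09 109.21]
8.0 [414.31 123.28]
9.0 [419.2  137.46]
9.0 [423.82 151.74]
9.0 [428.63 165.94]
8.0 [433.43 180.15]
8.0 [438.19 194.38]
24.0 [443.43 208.44]
0.68 2651 [447.49 290.29] len 194.25211563616853 ends [372.84 282.92] [566.15 301.99] yaw 5.6345841595503225
34.0 [380.34 283.29]
35.0 [395.22 285.24]
27.0 [410.14 286.7 ]
13.0 [425.08 288.08]
13.0 [440.01 289.53]
12.0 [454.89 291.47]
12.0 [469.83 292.88]
13.0 [484.7  294.88]
12.0 [499.69 295.75]
13.0 [514.73 296.05]
12.0 [529.61 298.04]
14.0 [544.43 300.63]
15.0 [559.41 301.49]
```

View pics/w2.png

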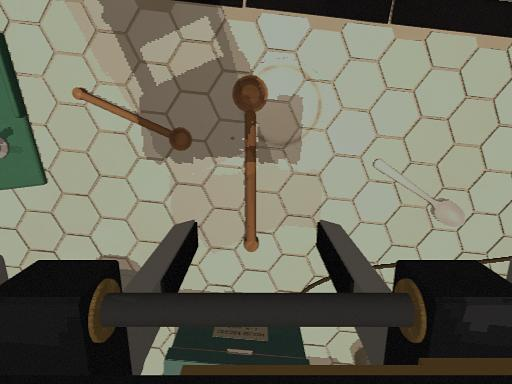

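The wrist picture shows the spoon straight below: head (250,93), foot (251,243), 194 mm by my measure. The small look-alike is at left (130,115). I'm going down onto the grip point.

```bash
python3 - <<'E'
from h import *
print(rel([517.3,297,3],tool(185.6)))
E
```

```text
{'dx': -0.333, 'dy': -0.082, 'dz': 1.676, 'wx': 0.0, 'wy': 0.0, 'wz': 0.002}
```

servo_tool(
  motion=[
    {"dx":-0.2,"dy":-0.08,"dz":0.3,"wx":0,"wy":0,"wz":0.002,"fingers":-0.2},
    {"dx":-0.33,"dy":-0.08,"dz":0.7,"wx":0,"wy":0,"wz":0.002,"fingers":-0.2},
    {"dx":-0.33,"dy":-0.08,"dz":1.0,"wx":0,"wy":0,"wz":0.002,"fingers":-0.2},
    {"dx":-0.33,"dy":-0.08,"dz":1.0,"wx":0,"wy":0,"wz":0.002,"fingers":-0.2},
  ],
)

```text
clock: 3.1
eef_pos: [515.2, 296.2, 66.6]
eef_rot: [-3.139, -0.006, -3.042]
wrist_force: [0.3, 0.5, 0.9]
finger_gap: 56.6
finger_force: 0.0
```

```bash
python3 - <<'E'
from h import *
print(rel([517.3,297,3],tool(185.6)),read_state()["finger_gap"])
E
python3 sp.py | tail -30
```

```text
{'dx': -0.025, 'dy': 0.007, 'dz': 0.636, 'wx': -0.001, 'wy': -0.003, 'wz': 0.001} 56.55402980080386
3.1 [ 0.46  0.54  1.52 -0.    1.09 -1.21] [515.23 296.23  66.6 ] [-3.14 -0.01 -3.04] 56.55402980080386
cam [444.94 289.46 245.9 ] [ 0.24  0.02 -0.97]
0.78 2788 [430.99 172.14] len 126.48085567688517 ends [408.89 106.63] [449.32 226.48] yaw 71.3576724193528
12.0 [411.22 113.76]
9.0 [416.3  127.88]
9.0 [421.14 142.08]
8.0 [425.76 156.35]
8.0 [430.6  170.55]
8.0 [435.41 184.76]
14.0 [439.83 199.09]
24.0 [445.17 213.12]
0.57 5890 [445.98 289.99] len 195.0399346423922 ends [373.66 282.6 ] [567.69 302.43] yaw 5.835161616578769
36.0 [381.13 283.25]
36.0 [396.06 284.77]
27.0 [410.95 286.62]
12.0 [425.91 287.74]
12.0 [440.83 289.28]
11.0 [455.72 291.09]
11.0 [470.65 292.59]
12.0 [485.61 293.71]
12.0 [500.53 295.25]
13.0 [515.46 296.71]
12.0 [530.35 298.61]
16.0 [545.23 300.5 ]
17.0 [560.2  301.61]
```

servo_tool(
  motion=[
    {"dx":-0.03,"dy":0.005,"dz":0.35,"wx":0,"wy":0,"wz":0,"fingers":-0.2},
    {"dx":-0.03,"dy":0.005,"dz":0.55,"wx":0,"wy":0,"wz":0,"fingers":-0.2},
    {"dx":-0.03,"dy":0.005,"dz":0.63,"wx":0,"wy":0,"wz":0,"fingers":0.1},
    {"dx":-0.03,"dy":0.005,"dz":0.63,"wx":0,"wy":0,"wz":0,"fingers":1},
    {"dx":-0.03,"dy":0.005,"dz":0.63,"wx":0,"wy":0,"wz":0,"fingers":1},
    {"dx":-0.03,"dy":0.005,"dz":0.63,"wx":0,"wy":0,"wz":0,"fingers":1},
    {"dx":-0.03,"dy":0.005,"dz":0.63,"wx":0,"wy":0,"wz":0,"fingers":1},
    {"dx":-0.03,"dy":0.005,"dz":0.63,"wx":0,"wy":0,"wz":0,"fingers":1},
  ],
  newtons=40,
)

```text
clock: 4.0
eef_pos: [520.3, 297.9, 8.0]
eef_rot: [3.141, 0.001, -3.04]
wrist_force: [0.2, -0.2, 1.4]
finger_gap: 11.9
finger_force: 5.4
```

Grasped, but 5 mm higher than I wanted. I'll reopen slightly, lower and grip again.

servo_tool(
  motion=[
    {"dx":0,"dy":0,"dz":0,"wx":0,"wy":0,"wz":0,"fingers":0.5},
    {"dx":0,"dy":0,"dz":0,"wx":0,"wy":0,"wz":0,"fingers":0.5},
    {"dx":0,"dy":0,"dz":0.055,"wx":0,"wy":0,"wz":0,"fingers":0.5},
    {"dx":0,"dy":0,"dz":0.055,"wx":0,"wy":0,"wz":0,"fingers":0.5},
    {"dx":0,"dy":0,"dz":0.055,"wx":0,"wy":0,"wz":0,"fingers":1},
    {"dx":0,"dy":0,"dz":0.055,"wx":0,"wy":0,"wz":0,"fingers":1},
    {"dx":0,"dy":0,"dz":0.055,"wx":0,"wy":0,"wz":0,"fingers":1},
    {"dx":0,"dy":0,"dz":0.055,"wx":0,"wy":0,"wz":0,"fingers":1},
    {"dx":0,"dy":0,"dz":0.055,"wx":0,"wy":0,"wz":0,"fingers":1},
  ],
  newtons=40,
)

```text
clock: 4.9
eef_pos: [520.1, 297.7, 2.0]
eef_rot: [3.142, 0.0, -3.04]
wrist_force: [-0.3, 0.1, -1.0]
finger_gap: 11.5
finger_force: 40.0
```

```bash
python3 - <<'E'
from h import *
np.set_printoptions(precision=3,suppress=True)
s=read_state();print(s["clock"],s["eef_pos"],s["wrist_force"],s["finger_gap"],s["finger_force"])
# fine bowl / rest fit from scene+top by reprojection
import json
b=camera("top");a=camera("scene")
B=trace("bowl",b)[0];print(B["conf"],B["location"])
from scipy.optimize import least_squares
# bowl: rim circle r=84,z=52 contour
def cont(r):
    m=(r["pixels"].astype(np.uint8)); cs=cv2.findContours(m,0,1)[0]; return max(cs,key=cv2.contourArea)[:,0,:]
c=cont(B); P=np.array([ray(b,p,52)[:2] for p in c])
f=lambda x:np.hypot(P[:,0]-x[0],P[:,1]-x[1])-84
r=least_squares(f,P.mean(0),loss="soft_l1");print("bowl",r.x,np.abs(r.fun).mean())
# rest: slab rectangle, top
for nm,cam in (("top",b),("scene",a)):
    T=trace("rest",cam)[0]; im=cam["image"]; hsv=cv2.cvtColor(im,cv2.COLOR_RGB2HSV)
    g=cv2.dilate(T["pixels"].astype(np.uint8),np.ones((7,7)))&cv2.inRange(hsv,(55,60,20),(95,255,255))//255
    print(nm,T["pixels"].sum(),g.sum())
    cs=cv2.findContours(g,0,1)[0];k=max(cs,key=cv2.contourArea)[:,0,:]
    Q=np.array([ray(cam,p,10)[:2] for p in k],np.float32);q=cv2.minAreaRect(Q);print(q)
    print("fork bar guess",[ (x["location"],ray(cam,x["location"],60)) for x in spot_in("rest_fork",cam)[:1]])
E
```

```text
4.9 [520.086 297.736   1.97 ] [-0.338  0.139 -0.991] 11.535577363296309 39.99968647956848
0.63 [339.6, 199.3]
bowl [ 460.404 -276.268] 3.118810194444827
top 1169 976
((442.0455322265625, 8.893848419189453), (154.86956787109375, 73.15838623046875), 12.504363059997559)
fork bar guess [([243.6, 205.2], array([439.297,   7.466,  60.   ]))]
scene 1395 1114
((439.9620361328125, 9.132682800292969), (157.669921875, 77.66242218017578), 12.634532928466797)
fork bar guess [([238.6, 224.5], array([411.172, -33.251,  60.   ]))]
```

servo_tool(
  motion=[
    {"dx":0,"dy":0,"dz":-0.2,"wx":0,"wy":0,"wz":0,"fingers":1},
    {"dx":0,"dy":0,"dz":-0.5,"wx":0,"wy":0,"wz":0,"fingers":1},
    {"dx":0,"dy":0,"dz":-1,"wx":0,"wy":0,"wz":0,"fingers":1},
    {"dx":0,"dy":0,"dz":-1,"wx":0,"wy":0,"wz":0,"fingers":1},
  ],
)

```text
clock: 5.65
eef_pos: [522.6, 299.0, 108.5]
eef_rot: [3.138, 0.009, -3.04]
wrist_force: [-0.1, 0.6, -1.2]
finger_gap: 11.7
finger_force: 40.0
```

servo_tool(
  motion=[
    {"dx":0,"dy":0,"dz":-0.4,"wx":0,"wy":0,"wz":0,"fingers":1},
    {"dx":0,"dy":-0.3,"dz":-0.8,"wx":0,"wy":0,"wz":0,"fingers":1},
    {"dx":0,"dy":-0.7,"dz":-1,"wx":0,"wy":0,"wz":0,"fingers":1},
    {"dx":0,"dy":-1,"dz":-1,"wx":0,"wy":0,"wz":0,"fingers":1},
  ],
)

```text
clock: 6.05
eef_pos: [531.2, 197.0, 204.9]
eef_rot: [3.141, 0.005, -3.04]
wrist_force: [0.3, -0.8, -1.4]
finger_gap: 11.5
finger_force: 40.0
```

servo_tool(
  motion=[
    {"dx":0,"dy":-0.4,"dz":0,"wx":0,"wy":0,"wz":0,"fingers":1},
    {"dx":0,"dy":-0.8,"dz":0,"wx":0,"wy":0,"wz":0,"fingers":1},
    {"dx":0,"dy":-1,"dz":0,"wx":0,"wy":0,"wz":0.03,"fingers":1},
    {"dx":0,"dy":-1,"dz":0,"wx":0,"wy":0,"wz":0.03,"fingers":1},
  ],
)

```text
clock: 6.45
eef_pos: [540.5, 96.6, 201.6]
eef_rot: [-3.141, -0.0, -3.105]
wrist_force: [-0.7, 1.2, -1.2]
finger_gap: 11.5
finger_force: 40.0
```

```bash
cat > rest.py <<'E'
from h import *
import sys
np.set_printoptions(precision=3,suppress=True)
s=read_state();print(s["clock"],s["joints"],s["eef_pos"],s["eef_rot"],s["finger_gap"])
cam=camera("wrist");save(cam,sys.argv[1])
T=trace("rest",cam)[0]; hsv=cv2.cvtColor(cam["image"],cv2.COLOR_RGB2HSV)
g=cv2.dilate(T["pixels"].astype(np.uint8),np.ones((7,7)))&cv2.inRange(hsv,(55,60,20),(95,255,255))//255
print(T["conf"],T["location"],T["pixels"].sum(),g.sum())
for h in (0,10):
    k=np.argwhere(g)[:,::-1]; Q=np.array([ray(cam,p,h)[:2] for p in k],np.float32);q=cv2.minAreaRect(Q);print(h,q,cv2.boxPoints(q).tolist())
for x in spot_in("rest_fork",cam)[:2]: print(x["conf"],x["location"],ray(cam,x["location"],60))
for t in trace("spoon",cam)[:3]: print("spoon",t["conf"],t["location"],t["pixels"].sum())
E
python3 rest.py w3.png
```

```text
6.45 [ 0.11   0.301  1.529 -0.     1.312 -1.497] [540.461  96.634 201.596] [-3.141 -0.    -3.105] 11.490049463047486
0.56 [182.7, 80.2] 10275 9275
0 ((441.00030517578125, 4.7281341552734375), (165.55152893066406, 79.3516845703125), 13.17541790008545) [[351.36004638671875, 24.49224090576172], [369.4468994140625, -52.770652770996094], [530.6405639648438, -15.035972595214844], [512.5537109375, 62.22692108154297]]
10 ((441.7318115234375, 7.070068359375), (161.20033264160156, 77.26604461669922), 13.17544937133789) [[354.44757080078125, 26.31464958190918], [372.05908203125, -48.91749572753906], [529.0160522460938, -12.17451286315918], [511.404541015625, 63.05763244628906]]
0.83 [178.8, 80.9] [439.555  16.077  60.   ]
spoon 0.75 [254.4, 112.0] 7456
```

View pics/w3.png

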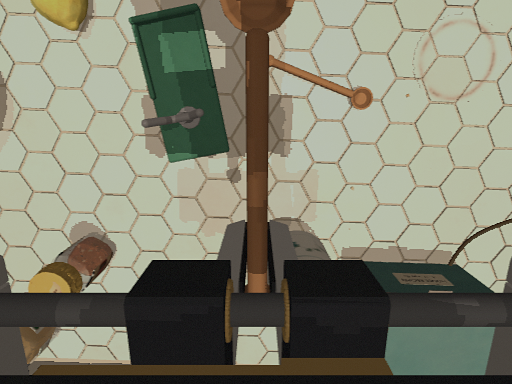

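The wrist picture shows the spoon held straight (head (256,10), handle centred between the pads). The rest is at (182,85) with fork tips near (146,123) and (201,114). Next is the bowl.

```bash
cat >> h.py <<'E'
G=np.array([-51.7,0,2.])
def tcp_for(pt,world,yaw,tilt):
    Rs=Ro.from_euler("z",yaw,degrees=True)*Ro.from_euler("y",tilt,degrees=True)
    return np.array(world,float)-Rs.apply(np.array(pt,float)-G), tool(yaw,tilt)
def show(*rows):
    for p,R in rows: print(np.round(p,1),rel(p,R))
BC=np.array([460.4,-276.3])
E
python3 - <<'E'
from h import *
c=camera("wrist")
show(tcp_for((77,0,7),[*BC,130],149,0),tcp_for((77,0,7),[*BC,130],149,55),tcp_for((77,0,7),[*BC,25],149,55))
E
```

```text
[ 570.7 -342.6  125. ] {'dx': -0.114, 'dy': -4.433, 'dz': 0.767, 'wx': 0.0, 'wy': -0.0, 'wz': 0.292}
[ 527.2 -316.4  232.6] {'dx': 0.31, 'dy': -4.153, 'dz': -0.308, 'wx': 0.14, 'wy': -0.466, 'wz': 0.269}
[ 527.2 -316.4  127.6] {'dx': 0.31, 'dy': -4.153, 'dz': 0.742, 'wx': 0.14, 'wy': -0.466, 'wz': 0.269}
```

servo_tool(
  motion=[
    {"dx":0,"dy":-0.5,"dz":0,"wx":0,"wy":0,"wz":0,"fingers":1},
    {"dx":0,"dy":-1,"dz":0,"wx":0,"wy":0,"wz":0,"fingers":1},
  ],
)

```text
clock: 6.9
eef_pos: [544.4, -0.5, 201.8]
eef_rot: [3.142, 0.0, -3.096]
wrist_force: [0.8, 0.3, -0.2]
finger_gap: 11.5
finger_force: 40.0
```

servo_tool(
  motion=[
    {"dx":0,"dy":-0.5,"dz":-0.1,"wx":0,"wy":0,"wz":0,"fingers":1},
    {"dx":0,"dy":-1,"dz":-0.2,"wx":0,"wy":0,"wz":0,"fingers":1},
  ],
)

```text
clock: 7.1
eef_pos: [548.4, -99.9, 221.7]
eef_rot: [3.141, -0.0, -3.098]
wrist_force: [0.7, -0.1, 0.1]
finger_gap: 11.6
finger_force: 40.0
```

servo_tool(
  motion=[
    {"dx":0,"dy":-0.4,"dz":-0.1,"wx":0,"wy":0,"wz":0.07,"fingers":1},
    {"dx":0,"dy":-0.8,"dz":-0.2,"wx":0,"wy":0,"wz":0.14,"fingers":1},
    {"dx":0,"dy":-1,"dz":-0.3,"wx":0,"wy":0,"wz":0.21,"fingers":1},
    {"dx":0,"dy":-1,"dz":-0.3,"wx":0,"wy":0,"wz":0.29,"fingers":1},
    {"dx":0,"dy":-1,"dz":-0.3,"wx":0,"wy":0,"wz":0.29,"fingers":1},
  ],
)

```text
clock: 7.6
eef_pos: [552.9, -198.7, 251.4]
eef_rot: [3.142, -0.0, 2.601]
wrist_force: [-0.2, 0.1, -0.9]
finger_gap: 11.9
finger_force: 40.0
```

```bash
python3 - <<'E'
from h import *
np.set_printoptions(precision=3,suppress=True)
s=read_state();print(s["clock"],s["joints"],s["eef_pos"])
show(tcp_for((77,0,7),[*BC,130],149,55))
E
```

```text
7.6 [-0.407  0.355  1.342  0.     1.445 -1.437] [ 552.857 -198.735  251.393]
[ 527.2 -316.4  232.6] {'dx': -0.386, 'dy': -1.141, 'dz': 0.188, 'wx': 0.0, 'wy': -0.48, 'wz': 0.0}
```

servo_tool(
  motion=[
    {"dx":-0.05,"dy":-0.3,"dz":0,"wx":0,"wy":-0.07,"wz":0,"fingers":1},
    {"dx":-0.1,"dy":-0.6,"dz":0,"wx":0,"wy":-0.14,"wz":0,"fingers":1},
    {"dx":-0.2,"dy":-0.9,"dz":0.05,"wx":0,"wy":-0.21,"wz":0,"fingers":1},
    {"dx":-0.3,"dy":-1,"dz":0.1,"wx":0,"wy":-0.28,"wz":0,"fingers":1},
    {"dx":-0.35,"dy":-1,"dz":0.15,"wx":0,"wy":-0.35,"wz":0,"fingers":1},
    {"dx":-0.39,"dy":-1,"dz":0.19,"wx":0,"wy":-0.42,"wz":0,"fingers":1},
    {"dx":-0.39,"dy":-1,"dz":0.19,"wx":0,"wy":-0.48,"wz":0,"fingers":1},
    {"dx":-0.39,"dy":-1,"dz":0.19,"wx":0,"wy":-0.48,"wz":0,"fingers":1},
    {"dx":-0.39,"dy":-1,"dz":0.19,"wx":0,"wy":-0.48,"wz":0,"fingers":1},
  ],
)

```text
clock: 8.5
eef_pos: [534.5, -303.5, 231.3]
eef_rot: [-3.137, 0.958, 2.611]
wrist_force: [0.6, 0.0, -0.1]
finger_gap: 11.7
finger_force: 40.0
```

```bash
python3 - <<'E'
from h import *
np.set_printoptions(precision=3,suppress=True)
s=read_state();print(s["clock"],s["joints"],s["eef_pos"])
show(tcp_for((77,0,7),[*BC,130],149,55),tcp_for((77,0,7),[*BC,25],149,55))
c=camera("wrist");a=camera("scene");b=camera("top")
p,R=cur(); Rs=R*Ro.from_euler("x",np.pi)
for n,k in (("w",c),("s",a),("t",b)):
    print(n,"pred head rim centre",proj(k,p+Rs.apply(np.array([77,0,14])-G)),[(x["conf"],x["location"]) for x in spot_in("spoon_head",k)[:3]])
im=cv2.resize(np.vstack([c["image"],a["image"][150:350]])[:,:,::-1],None,fx=1,fy=1)
cv2.imwrite("pics/w4.png",im)
for n,k in (("w",c),("t",b)):
    for x in spot_in("nut1",k)[:6]: print(n,round(x["conf"],2),x["location"],ray(k,x["location"],21)[:2]-BC)
E
```

```text
8.5 [-0.598  0.055  2.035  0.49   0.106 -2.097] [ 534.489 -303.454  231.329]
[ 527.2 -316.4  232.6] {'dx': -0.012, 'dy': -0.149, 'dz': -0.004, 'wx': 0.002, 'wy': -0.001, 'wz': 0.003}
[ 527.2 -316.4  127.6] {'dx': 0.848, 'dy': -0.146, 'dz': 0.6, 'wx': 0.002, 'wy': -0.001, 'wz': 0.003}
w pred head rim centre [257.466  -3.121] [(0.71, [261.0, 113.8])]
s pred head rim centre [336.063 229.345] [(0.89, [345.4, 222.6])]
t pred head rim centre [336.189 194.375] [(0.66, [360.9, 159.8])]
```

View pics/w4.png

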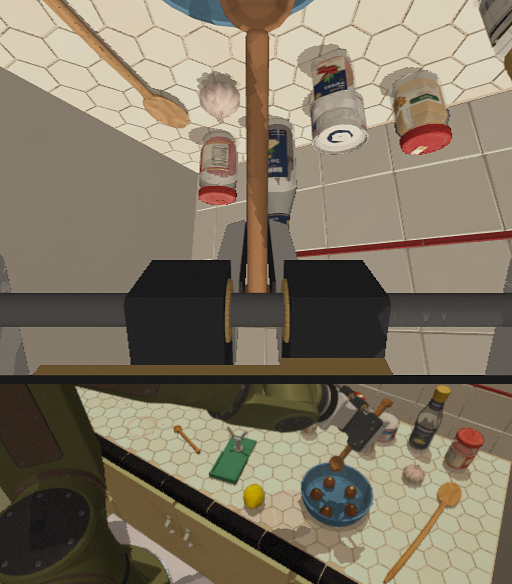

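The wrist picture shows the spoon rigid in the grip, head at (256,5). The scene strip shows the head over the bowl with the five nuts in a ring. Joint 5 is close to zero, which is singular, so I'll stir with heading 180° and tilt 50° instead.

```bash
python3 - <<'E'
from h import *
show(tcp_for((77,0,7),[*BC,120],180,50))
E
```

```text
[ 547.  -276.3  215.4] {'dx': 0.167, 'dy': 0.307, 'dz': 0.064, 'wx': -0.214, 'wy': 0.043, 'wz': -0.164}
```

servo_tool(
  motion=[
    {"dx":0.03,"dy":0.06,"dz":0.01,"wx":-0.04,"wy":0.01,"wz":-0.03,"fingers":1},
    {"dx":0.07,"dy":0.13,"dz":0.03,"wx":-0.09,"wy":0.02,"wz":-0.07,"fingers":1},
    {"dx":0.12,"dy":0.2,"dz":0.05,"wx":-0.15,"wy":0.03,"wz":-0.115,"fingers":1},
    {"dx":0.167,"dy":0.307,"dz":0.064,"wx":-0.214,"wy":0.043,"wz":-0.164,"fingers":1},
    {"dx":0.167,"dy":0.307,"dz":0.064,"wx":-0.214,"wy":0.043,"wz":-0.164,"fingers":1},
    {"dx":0.167,"dy":0.307,"dz":0.064,"wx":-0.214,"wy":0.043,"wz":-0.164,"fingers":1},
    {"dx":0.167,"dy":0.307,"dz":0.064,"wx":-0.214,"wy":0.043,"wz":-0.164,"fingers":1},
    {"dx":0.167,"dy":0.307,"dz":0.064,"wx":-0.214,"wy":0.043,"wz":-0.164,"fingers":1},
  ],
)

```text
clock: 9.7
eef_pos: [579.8, -234.9, 262.5]
eef_rot: [-3.132, 0.797, 3.082]
wrist_force: [0.2, -0.7, -0.5]
finger_gap: 11.4
finger_force: 40.0
```

```bash
python3 - <<'E'
from h import *
np.set_printoptions(precision=3,suppress=True)
s=read_state();print(s["clock"],s["joints"],s["eef_pos"])
show(tcp_for((77,0,7),[*BC,120],180,50),tcp_for((77,0,7),[*BC,60],180,50),tcp_for((77,0,7),[*BC,25],180,50))
a=camera("scene");b=camera("top")
p,R=cur(); Rs=R*Ro.from_euler("x",np.pi)
for n,k in (("s",a),("t",b)):
    print(n,"pred head rim",proj(k,p+Rs.apply(np.array([77,0,7])-G)))
    for x in trace("nut1",k)[:7]: print(n,round(x["conf"],2),x["location"],ray(k,x["location"],21)[:2]-BC)
    d=k["image"].copy()
    for q in ((77,0,14),(96,0,14),(77,19,14),(77,-19,14),(-91,0,18)): cv2.circle(d,tuple(int(v) for v in proj(k,p+Rs.apply(np.array(q,float)-G)).round()),1,(0,255,0),-1)
    for t in np.arange(0,6.28,.4): cv2.circle(d,tuple(int(v) for v in proj(k,[BC[0]+79*np.cos(t),BC[1]+79*np.sin(t),52]).round()),0,(255,255,0),-1)
    x0,y0=(285,190) if n=="s" else (285,130); cv2.imwrite(f"pics/_{n}.png",cv2.resize(d[y0:y0+110,x0:x0+130,::-1],None,fx=3,fy=3,interpolation=2))
cv2.imwrite("pics/w5.png",np.hstack([cv2.imread("pics/_s.png"),cv2.imread("pics/_t.png")]))
E
```

```text
9.7 [-0.601  0.089  1.833  0.681  0.609 -2.554] [ 579.808 -234.869  262.473]
[ 547.  -276.3  215.4] {'dx': 0.549, 'dy': -0.432, 'dz': 0.117, 'wx': -0.027, 'wy': -0.038, 'wz': -0.02}
[ 547.  -276.3  155.4] {'dx': 0.978, 'dy': -0.428, 'dz': 0.536, 'wx': -0.027, 'wy': -0.038, 'wz': -0.02}
[ 547.  -276.3  120.4] {'dx': 1.228, 'dy': -0.426, 'dz': 0.781, 'wx': -0.027, 'wy': -0.038, 'wz': -0.02}
s pred head rim [329.247 204.821]
s 0.55 [328.7, 249.6] [29.184 27.384]
s 0.51 [353.8, 258.4] [ 37.456 -34.839]
t pred head rim [326.876 184.056]
```

View pics/w5.png

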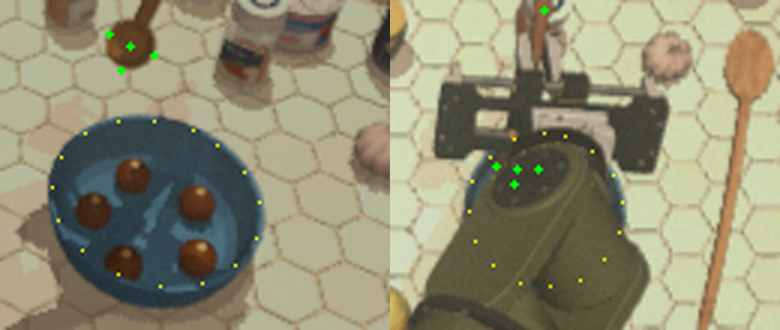

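The crop shows the predicted head marks (green) on the real head in the scene view and the rim marks on the bowl rim. Joint 6 hit its limit at -2.55, so the pose wasn't reached. I'll fit a small kinematic model from the recorded states to choose a feasible stirring pose.

```bash
cat > kin.py <<'E'
from h import *
from scipy.optimize import least_squares
D=[([1.037,.3,1.521,0,1.321,-.067],[247.51,491.15,205.45]),([.49,.37,1.51,0,1.26,-1.18],[483.4,301.6,170.5]),([.11,.301,1.529,0,1.312,-1.497],[540.46,96.63,201.6]),([-.407,.355,1.342,0,1.445,-1.437],[552.86,-198.7,251.4]),([-.598,.055,2.035,.49,.106,-2.097],[534.49,-303.45,231.33]),([-.601,.089,1.833,.681,.609,-2.554],[579.8,-234.87,262.47])]
E6=[[np.pi,0,2.675],[np.pi,0,-3.04],[np.pi,0,-3.105],[np.pi,0,2.601],[-3.137,.958,2.611],[-3.132,.797,3.082]]
rz=lambda a:Ro.from_euler("z",a);ry=lambda a:Ro.from_euler("y",a)
def fk(q,p):
    a1,h,l2,a3,l3,L,d,s4,s6,o6=p[:10]; s4=np.sign(s4);s6=np.sign(s6)
    A=rz(q[0])*ry(q[1]); B=A*ry(q[2]); C=B*rz(s4*q[3])*ry(q[4]); T=C*rz(s6*q[5]+o6)
    x=rz(q[0]).apply([a1,d,h])+A.apply([0,0,l2])+B.apply([a3,0,l3])+C.apply([0,0,L]); return x,T
best=None
def res(p,reg=1): 
    r=[]
    for (q,x),e in zip(D,E6):
        X,T=fk(q,p); r+=list(X-x)+list((Ro.from_euler("xyz",e).inv()*T).as_rotvec()*150)
    return r+list((np.array(p[:7])-[100,400,400,0,400,250,37])*.01)
for s4 in (1,-1):
  for s6 in (1,-1):
    for o in (0,1.57,3.14,-1.57):
      f=least_squares(lambda v:res([*v[:7],s4,s6,v[7]]),[100,400,400,0,400,250,37,o])
      if best is None or f.cost<best[0]: best=(f.cost,[*f.x[:7],s4,s6,f.x[7]])
P=best[1]
lo=np.array([-3.03,-.79,.23,-1.04,0,-2.55]);hi=np.array([3.03,2.21,2.52,4.18,3.07,2.55])
def ik(x,R,q0):
    def f(q):
        X,T=fk(q,P); return np.r_[(X-x),(R.inv()*T).as_rotvec()*200]
    s=least_squares(f,np.clip(q0,lo+.01,hi-.01),bounds=(lo,hi)); return s.x,np.sqrt(2*s.cost)
E
python3 - <<'E'
from kin import *
np.set_printoptions(precision=2,suppress=True)
print(best[0],np.array(P))
for yaw in (100,110,120,130,149,165):
  for tilt in (38,42,46,50):
    for dx in ((0,0),):
      q,e=ik(*tcp_for((77,0,7),[BC[0],BC[1],25],yaw,tilt),[-.6,.3,1.9,-.5 if yaw<149 else .5,.4,-1])
      print(yaw,tilt,q,round(e,1))
E
```

```text
4.477171450410534 [ -1.18 217.93 426.17  39.44 448.03 270.52  36.98   1.     1.     1.57]
100 38 [-0.52  0.39  1.82 -0.87  0.67 -0.06] 0.0
100 42 [-0.49  0.38  1.85 -1.01  0.67  0.08] 0.0
100 46 [-0.47  0.36  1.86 -1.04  0.7   0.12] 8.8
100 50 [-0.45  0.35  1.86 -1.04  0.74  0.13] 20.9
110 38 [-0.54  0.37  1.84 -0.85  0.55 -0.23] 0.0
110 42 [-0.51  0.36  1.88 -1.02  0.54 -0.05] 0.0
110 46 [-0.5   0.34  1.89 -1.04  0.56 -0.03] 10.9
110 50 [-0.48  0.32  1.9  -1.04  0.58 -0.02] 23.3
120 38 [-0.55  0.36  1.86 -0.77  0.43 -0.44] 0.0
120 42 [-0.53  0.34  1.91 -0.99  0.4  -0.22] 0.0
120 46 [-0.53  0.31  1.93 -1.04  0.4  -0.17] 9.8
120 50 [-0.52  0.29  1.94 -1.04  0.4  -0.17] 22.2
130 38 [-0.58  0.35  1.87 -0.6   0.33 -0.76] 0.0
130 42 [-0.56  0.33  1.93 -0.86  0.27 -0.49] 0.0
130 46 [-0.56  0.3   1.96 -1.04  0.25 -0.32] 5.8
130 50 [-0.56  0.27  1.98 -1.04  0.23 -0.32] 17.8
149 38 [-0.62  0.35  1.88  0.19  0.25 -1.82] 0.0
149 42 [-0.62  0.32  1.94  0.34  0.16 -1.97] 0.0
149 46 [-0.63  0.29  1.99  0.85  0.08 -2.48] 0.0
149 50 [-0.61  0.27  2.02  0.94  0.03 -2.55] 9.6
165 38 [-0.65  0.35  1.88  0.7   0.37 -2.55] 0.2
165 42 [-0.64  0.32  1.91  0.72  0.33 -2.55] 10.6
165 46 [-0.64  0.29  1.94  0.74  0.29 -2.55] 21.0
165 50 [-0.55  0.27  2.03 -0.02  0.   -1.74] 44.4
```

```bash
python3 - <<'E'
from kin import *
np.set_printoptions(precision=2,suppress=True)
for yaw,tilt in ((105,41),(115,41),(115,43),(125,41)):
  q=[-.55,.36,1.86,-.9,.5,-.2]; W=[]
  for t in np.arange(0,6.3,.52):
      q,e=ik(*tcp_for((77,0,7),[BC[0]+31*np.cos(t),BC[1]+31*np.sin(t),27],yaw,tilt),q); W.append([*q,e])
  W=np.array(W); print(yaw,tilt,W.min(0),W.max(0))
q=read_state()["joints"]
for z,yaw,tilt in ((130,150,15),(130,115,15),(110,115,41),(60,115,41),(27,115,41)):
  x,R=tcp_for((77,0,7),[*BC,z],yaw,tilt); q,e=ik(x,R,q); print(z,yaw,tilt,np.round(x),q,round(e,2))
show(tcp_for((77,0,7),[*BC,130],145,15))
E
```

```text
105 41 [-0.57  0.31  1.77 -1.    0.56 -0.09  0.  ] [-0.44  0.42  1.94 -0.94  0.65  0.03  0.  ]
115 41 [-0.59  0.29  1.8  -1.    0.43 -0.27  0.  ] [-0.46  0.41  1.97 -0.91  0.52 -0.11  0.  ]
115 43 [-0.58  0.28  1.82 -1.04  0.43 -0.16  0.  ] [-0.45  0.4   1.98 -1.01  0.52 -0.05  3.43]
125 41 [-0.62  0.28  1.82 -0.94  0.3  -0.53  0.  ] [-0.49  0.39  1.99 -0.79  0.39 -0.31  0.  ]
130 150 15 [ 569. -339.  158.] [-0.6   0.44  1.46  0.02  0.98 -1.66] 0.0
130 115 15 [ 513. -390.  158.] [-0.66  0.42  1.49 -0.14  1.   -1.03] 0.0
110 115 41 [ 503. -367.  191.] [-0.53  0.22  1.82 -0.72  0.6  -0.46] 0.0
60 115 41 [ 503. -367.  141.] [-0.53  0.29  1.86 -0.85  0.52 -0.31] 0.0
27 115 41 [ 503. -367.  108.] [-0.53  0.35  1.88 -0.96  0.48 -0.19] 0.0
[ 563.3 -348.3  158.5] {'dx': 0.811, 'dy': -1.134, 'dz': 0.669, 'wx': 0.136, 'wy': 0.261, 'wz': 0.24}
```

```bash
python3 - <<'E'
from kin import *
from scipy.spatial.transform import Slerp
np.set_printoptions(precision=2,suppress=True)
p0,R0=cur(); q=read_state()["joints"]
for z,yaw,tilt in ((150,145,22),(110,115,41)):
  x,R=tcp_for((77,0,7),[*BC,z],yaw,tilt); print(np.round(x),rel(x,R,(p0,R0)),"deg",np.degrees((R0.inv()*R).magnitude()))
  S=Slerp([0,1],Ro.concatenate([R0,R]))
  for f in np.linspace(0,1,8)[1:]:
    q,e=ik(p0+f*(x-p0),S(f),q); print(q,round(e,2))
  p0,R0=x,R
E
```

```text
[ 560. -346.  194.] {'dx': 0.586, 'dy': -1.114, 'dz': 0.396, 'wx': 0.15, 'wy': 0.202, 'wz': 0.23} deg 39.021141572884424
[-0.6   0.11  1.8   0.55  0.62 -2.38] 0.0
[-0.6   0.14  1.77  0.43  0.63 -2.21] 0.0
[-0.6   0.17  1.73  0.31  0.67 -2.05] 0.0
[-0.6   0.21  1.69  0.21  0.71 -1.91] 0.0
[-0.6   0.25  1.65  0.13  0.76 -1.78] 0.0
[-0.6   0.29  1.6   0.06  0.81 -1.67] 0.0
[-0.61  0.34  1.54 -0.    0.87 -1.57] 0.0
[ 503. -367.  191.] {'dx': 0.328, 'dy': -0.502, 'dz': -0.101, 'wx': 0.137, 'wy': -0.162, 'wz': 0.224} deg 35.39349654220325
[-0.6   0.31  1.59 -0.06  0.81 -1.46] 0.0
[-0.59  0.29  1.64 -0.14  0.75 -1.33] 0.0
[-0.58  0.27  1.69 -0.23  0.7  -1.19] 0.0
[-0.57  0.25  1.73 -0.33  0.65 -1.03] 0.0
[-0.56  0.24  1.76 -0.45  0.62 -0.85] 0.0
[-0.54  0.23  1.79 -0.58  0.61 -0.66] 0.0
[-0.53  0.22  1.82 -0.72  0.6  -0.46] 0.0
```

servo_tool(
  motion=[
    {"dx":0.08,"dy":-0.16,"dz":0.05,"wx":0.025,"wy":0.033,"wz":0.038,"fingers":1},
    {"dx":0.19,"dy":-0.37,"dz":0.13,"wx":0.05,"wy":0.067,"wz":0.077,"fingers":1},
    {"dx":0.3,"dy":-0.55,"dz":0.2,"wx":0.075,"wy":0.1,"wz":0.115,"fingers":1},
    {"dx":0.4,"dy":-0.75,"dz":0.26,"wx":0.1,"wy":0.135,"wz":0.153,"fingers":1},
    {"dx":0.5,"dy":-0.9,"dz":0.33,"wx":0.125,"wy":0.168,"wz":0.192,"fingers":1},
    {"dx":0.586,"dy":-1,"dz":0.396,"wx":0.15,"wy":0.202,"wz":0.23,"fingers":1},
    {"dx":0.586,"dy":-1,"dz":0.396,"wx":0.15,"wy":0.202,"wz":0.23,"fingers":1},
  ],
)

```text
clock: 10.6
eef_pos: [561.0, -334.9, 192.4]
eef_rot: [-3.141, 0.381, 2.529]
wrist_force: [-0.0, 0.5, -0.8]
finger_gap: 11.7
finger_force: 40.0
```

```bash
python3 - <<'E'
from kin import *
np.set_printoptions(precision=2,suppress=True)
s=read_state();print(s["clock"],s["joints"])
show(tcp_for((77,0,7),[*BC,110],115,41))
E
```

```text
10.6 [-0.59  0.33  1.55 -0.01  0.87 -1.54]
[ 502.8 -367.3  190.7] {'dx': 0.276, 'dy': -0.599, 'dz': -0.092, 'wx': 0.137, 'wy': -0.163, 'wz': 0.224}
```

servo_tool(
  motion=[
    {"dx":0.05,"dy":-0.1,"dz":-0.02,"wx":0.027,"wy":-0.033,"wz":0.045,"fingers":1},
    {"dx":0.1,"dy":-0.22,"dz":-0.04,"wx":0.055,"wy":-0.065,"wz":0.09,"fingers":1},
    {"dx":0.16,"dy":-0.35,"dz":-0.06,"wx":0.082,"wy":-0.098,"wz":0.135,"fingers":1},
    {"dx":0.22,"dy":-0.48,"dz":-0.08,"wx":0.11,"wy":-0.13,"wz":0.18,"fingers":1},
    {"dx":0.276,"dy":-0.6,"dz":-0.092,"wx":0.137,"wy":-0.163,"wz":0.224,"fingers":1},
    {"dx":0.276,"dy":-0.6,"dz":-0.092,"wx":0.137,"wy":-0.163,"wz":0.224,"fingers":1},
    {"dx":0.276,"dy":-0.6,"dz":-0.092,"wx":0.137,"wy":-0.163,"wz":0.224,"fingers":1},
  ],
)

```text
clock: 11.3
eef_pos: [502.2, -366.0, 191.7]
eef_rot: [3.14, 0.717, 2.01]
wrist_force: [0.7, -0.8, 0.4]
finger_gap: 11.6
finger_force: 40.0
```

```bash
cat > bowl.py <<'E'
from kin import *
import sys
np.set_printoptions(precision=2,suppress=True)
s=read_state();print(s["clock"],s["joints"],s["wrist_force"])
show(tcp_for((77,0,7),[*BC,110],115,41),tcp_for((77,0,7),[*BC,27],115,41))
a=camera("scene"); p,R=cur(); Rs=R*Ro.from_euler("x",np.pi)
d=a["image"].copy()
for q in ((77,0,14),(96,0,14),(77,19,14),(77,-19,14),(-91,0,18)): cv2.circle(d,tuple(int(v) for v in proj(a,p+Rs.apply(np.array(q,float)-G)).round()),1,(0,255,0),-1)
for k in trace("nut1",a)[:7]: print(round(k["conf"],2),k["location"],ray(a,k["location"],21)[:2]-BC)
cv2.imwrite("pics/"+sys.argv[1],cv2.resize(d[170:310,260:420,::-1],None,fx=4,fy=4,interpolation=2))
E
python3 bowl.py b1.png
```

```text
11.3 [-0.53  0.22  1.82 -0.72  0.6  -0.47] [ 0.69 -0.77  0.43]
[ 502.8 -367.3  190.7] {'dx': -0.004, 'dy': 0.001, 'dz': 0.018, 'wx': 0.002, 'wy': 0.0, 'wz': 0.001}
[ 502.8 -367.3  107.7] {'dx': 0.541, 'dy': -0.0, 'dz': 0.644, 'wx': 0.002, 'wy': 0.0, 'wz': 0.001}
0.52 [347.0, 276.5] [-18.82 -40.44]
0.42 [325.4, 278.6] [-50.74  -0.52]
0.15 [235.5, 228.1] [-37.47 263.41]
```

View pics/b1.png

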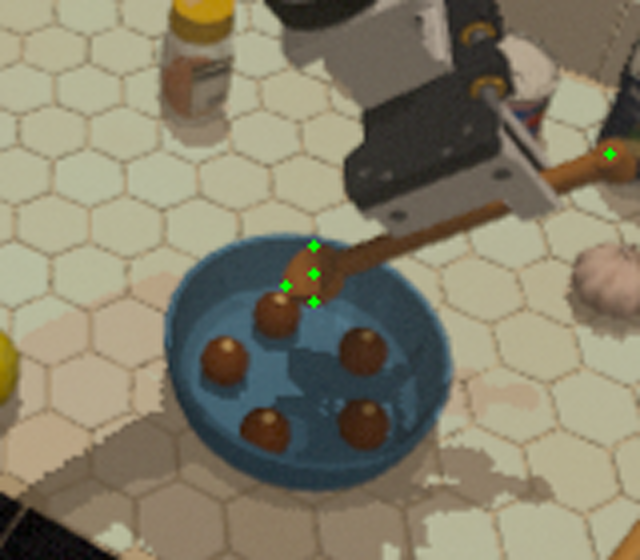

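The crop shows all five nuts in a ring and the head marks on the real head above the bowl's centre. Descending into the middle.

servo_tool(
  motion=[
    {"dx":0.12,"dy":0,"dz":0.14,"wx":0,"wy":0,"wz":0,"fingers":1},
    {"dx":0.26,"dy":0,"dz":0.31,"wx":0,"wy":0,"wz":0,"fingers":1},
    {"dx":0.39,"dy":0,"dz":0.47,"wx":0,"wy":0,"wz":0,"fingers":1},
    {"dx":0.49,"dy":0,"dz":0.59,"wx":0,"wy":0,"wz":0,"fingers":1},
    {"dx":0.54,"dy":0,"dz":0.64,"wx":0,"wy":0,"wz":0,"fingers":1},
    {"dx":0.54,"dy":0,"dz":0.64,"wx":0,"wy":0,"wz":0,"fingers":1},
  ],
)

```text
clock: 12.0
eef_pos: [503.0, -368.1, 107.8]
eef_rot: [3.141, 0.716, 2.009]
wrist_force: [-0.2, -0.1, 0.9]
finger_gap: 11.6
finger_force: 40.0
```

```bash
python3 - <<'E'
from kin import *
x,R=tcp_for((77,0,7),[*BC,27],115,41); print(rel(x,R))
# heading u, side v in tool coords; circle starts at angle a from tool x; spiral out then circles
h=np.radians(115); u=np.array([np.cos(h),np.sin(h),0]); v=np.cross([0,0,1],u)
def row(r,a): return [round(float(k),3) for k in R.inv().apply(r*(np.cos(a)*u+np.sin(a)*v))/100]
print("u",R.inv().apply(u),"v",R.inv().apply(v))
for k in range(32): 
    a=2*np.pi*k/32; print(k,row(31,a))
E
```

```text
{'dx': 0.007, 'dy': 0.002, 'dz': -0.005, 'wx': 0.001, 'wy': 0.0, 'wz': 0.001}
u [ 7.54709580e-01  9.63514637e-17 -6.56059029e-01] v [ 2.59018425e-17 -1.00000000e+00 -1.33727836e-16]
0 [0.234, 0.0, -0.203]
1 [0.229, -0.06, -0.199]
2 [0.216, -0.119, -0.188]
3 [0.195, -0.172, -0.169]
4 [0.165, -0.219, -0.144]
5 [0.13, -0.258, -0.113]
6 [0.09, -0.286, -0.078]
7 [0.046, -0.304, -0.04]
8 [0.0, -0.31, -0.0]
9 [-0.046, -0.304, 0.04]
10 [-0.09, -0.286, 0.078]
11 [-0.13, -0.258, 0.113]
12 [-0.165, -0.219, 0.144]
13 [-0.195, -0.172, 0.169]
14 [-0.216, -0.119, 0.188]
15 [-0.229, -0.06, 0.199]
16 [-0.234, -0.0, 0.203]
17 [-0.229, 0.06, 0.199]
18 [-0.216, 0.119, 0.188]
19 [-0.195, 0.172, 0.169]
20 [-0.165, 0.219, 0.144]
21 [-0.13, 0.258, 0.113]
22 [-0.09, 0.286, 0.078]
23 [-0.046, 0.304, 0.04]
24 [-0.0, 0.31, 0.0]
25 [0.046, 0.304, -0.04]
26 [0.09, 0.286, -0.078]
27 [0.13, 0.258, -0.113]
28 [0.165, 0.219, -0.144]
29 [0.195, 0.172, -0.169]
30 [0.216, 0.119, -0.188]
31 [0.229, 0.06, -0.199]
```

servo_tool(
  motion=[
    {"dx":0.05,"dy":-0.01,"dz":-0.04,"wx":0,"wy":0,"wz":0,"fingers":1},
    {"dx":0.09,"dy":-0.05,"dz":-0.08,"wx":0,"wy":0,"wz":0,"fingers":1},
    {"dx":0.11,"dy":-0.1,"dz":-0.095,"wx":0,"wy":0,"wz":0,"fingers":1},
    {"dx":0.11,"dy":-0.15,"dz":-0.095,"wx":0,"wy":0,"wz":0,"fingers":1},
    {"dx":0.09,"dy":-0.2,"dz":-0.08,"wx":0,"wy":0,"wz":0,"fingers":1},
    {"dx":0.06,"dy":-0.25,"dz":-0.05,"wx":0,"wy":0,"wz":0,"fingers":1},
    {"dx":0.03,"dy":-0.285,"dz":-0.025,"wx":0,"wy":0,"wz":0,"fingers":1},
    {"dx":0,"dy":-0.31,"dz":0,"wx":0,"wy":0,"wz":0,"fingers":1},
  ],
)

```text
clock: 12.8
eef_pos: [475.5, -382.1, 108.8]
eef_rot: [3.139, 0.718, 2.006]
wrist_force: [4.3, 0.5, 0.7]
finger_gap: 11.4
finger_force: 40.5
```

servo_tool(
  motion=[
    {"dx":-0.046,"dy":0.006,"dz":0.04,"wx":0,"wy":0,"wz":0,"fingers":1},
    {"dx":-0.09,"dy":0.024,"dz":0.078,"wx":0,"wy":0,"wz":0,"fingers":1},
    {"dx":-0.13,"dy":0.052,"dz":0.113,"wx":0,"wy":0,"wz":0,"fingers":1},
    {"dx":-0.165,"dy":0.091,"dz":0.144,"wx":0,"wy":0,"wz":0,"fingers":1},
    {"dx":-0.195,"dy":0.138,"dz":0.169,"wx":0,"wy":0,"wz":0,"fingers":1},
    {"dx":-0.216,"dy":0.191,"dz":0.188,"wx":0,"wy":0,"wz":0,"fingers":1},
    {"dx":-0.229,"dy":0.25,"dz":0.199,"wx":0,"wy":0,"wz":0,"fingers":1},
    {"dx":-0.234,"dy":0.31,"dz":0.203,"wx":0,"wy":0,"wz":0,"fingers":1},
  ],
)

```text
clock: 13.6
eef_pos: [516.9, -396.1, 108.4]
eef_rot: [3.141, 0.717, 2.007]
wrist_force: [-0.0, 0.8, -1.3]
finger_gap: 11.8
finger_force: 40.0
```

```bash
cat > chk.py <<'E'
from kin import *
import sys
np.set_printoptions(precision=2,suppress=True)
s=read_state();print(s["clock"],s["joints"],s["wrist_force"])
p,R=cur();Rs=R*Ro.from_euler("x",np.pi);h=p+Rs.apply(np.array([77,0,7])-G);print("head rel bowl",h[:2]-BC,h[2])
a=camera("scene")
for k in spot_in("nut1",a)[:7]: print(round(k["conf"],2),k["location"],ray(a,k["location"],21)[:2]-BC)
save(a,sys.argv[1],(260,170,420,310),4)
E
python3 chk.py c1.png
```

```text
13.6 [-0.56  0.4   1.81 -0.91  0.46 -0.26] [-0.03  0.76 -1.25]
head rel bowl [ 14.07 -28.97] 27.56173764378218
0.62 [331.3, 283.6] [-55.54 -17.42]
0.5 [356.0, 272.0] [  3.87 -53.53]
```

View pics/c1.png

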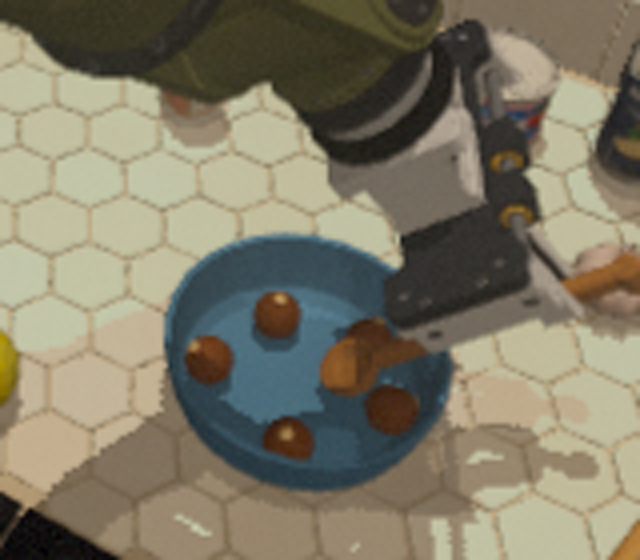

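The crop shows the head in the bowl at (348,365), with all five nuts inside and some already moved. That was my tenth picture, so from here I measure by code. Stirring continues.

servo_tool(
  motion=[
    {"dx":0.005,"dy":0.06,"dz":-0.004,"wx":0,"wy":0,"wz":0,"fingers":1},
    {"dx":0.018,"dy":0.119,"dz":-0.015,"wx":0,"wy":0,"wz":0,"fingers":1},
    {"dx":0.039,"dy":0.172,"dz":-0.034,"wx":0,"wy":0,"wz":0,"fingers":1},
    {"dx":0.069,"dy":0.219,"dz":-0.059,"wx":0,"wy":0,"wz":0,"fingers":1},
    {"dx":0.104,"dy":0.258,"dz":-0.09,"wx":0,"wy":0,"wz":0,"fingers":1},
    {"dx":0.144,"dy":0.286,"dz":-0.125,"wx":0,"wy":0,"wz":0,"fingers":1},
    {"dx":0.188,"dy":0.304,"dz":-0.163,"wx":0,"wy":0,"wz":0,"fingers":1},
    {"dx":0.234,"dy":0.31,"dz":-0.203,"wx":0,"wy":0,"wz":0,"fingers":1},
  ],
)

```text
clock: 14.5
eef_pos: [531.3, -354.6, 108.4]
eef_rot: [3.14, 0.717, 2.007]
wrist_force: [-0.1, -0.8, -0.8]
finger_gap: 11.5
finger_force: 40.0
```

servo_tool(
  motion=[
    {"dx":0.046,"dy":-0.006,"dz":-0.04,"wx":0,"wy":0,"wz":0,"fingers":1},
    {"dx":0.09,"dy":-0.024,"dz":-0.078,"wx":0,"wy":0,"wz":0,"fingers":1},
    {"dx":0.13,"dy":-0.052,"dz":-0.113,"wx":0,"wy":0,"wz":0,"fingers":1},
    {"dx":0.165,"dy":-0.091,"dz":-0.144,"wx":0,"wy":0,"wz":0,"fingers":1},
    {"dx":0.195,"dy":-0.138,"dz":-0.169,"wx":0,"wy":0,"wz":0,"fingers":1},
    {"dx":0.216,"dy":-0.191,"dz":-0.188,"wx":0,"wy":0,"wz":0,"fingers":1},
    {"dx":0.229,"dy":-0.25,"dz":-0.199,"wx":0,"wy":0,"wz":0,"fingers":1},
    {"dx":0.234,"dy":-0.31,"dz":-0.203,"wx":0,"wy":0,"wz":0,"fingers":1},
  ],
)

```text
clock: 15.3
eef_pos: [489.4, -340.2, 108.1]
eef_rot: [3.141, 0.717, 2.007]
wrist_force: [-0.1, -0.3, -0.1]
finger_gap: 11.6
finger_force: 40.0
```

servo_tool(
  motion=[
    {"dx":-0.005,"dy":-0.06,"dz":0.004,"wx":0,"wy":0,"wz":0,"fingers":1},
    {"dx":-0.018,"dy":-0.119,"dz":0.015,"wx":0,"wy":0,"wz":0,"fingers":1},
    {"dx":-0.039,"dy":-0.172,"dz":0.034,"wx":0,"wy":0,"wz":0,"fingers":1},
    {"dx":-0.069,"dy":-0.219,"dz":0.059,"wx":0,"wy":0,"wz":0,"fingers":1},
    {"dx":-0.104,"dy":-0.258,"dz":0.09,"wx":0,"wy":0,"wz":0,"fingers":1},
    {"dx":-0.144,"dy":-0.286,"dz":0.125,"wx":0,"wy":0,"wz":0,"fingers":1},
    {"dx":-0.188,"dy":-0.304,"dz":0.163,"wx":0,"wy":0,"wz":0,"fingers":1},
    {"dx":-0.234,"dy":-0.31,"dz":0.203,"wx":0,"wy":0,"wz":0,"fingers":1},
  ],
)

```text
clock: 16.1
eef_pos: [475.2, -381.8, 108.3]
eef_rot: [3.14, 0.717, 2.007]
wrist_force: [2.8, 2.4, 1.4]
finger_gap: 11.7
finger_force: 40.3
```

servo_tool(
  motion=[
    {"dx":-0.046,"dy":0.006,"dz":0.04,"wx":0,"wy":0,"wz":0,"fingers":1},
    {"dx":-0.09,"dy":0.024,"dz":0.078,"wx":0,"wy":0,"wz":0,"fingers":1},
    {"dx":-0.13,"dy":0.052,"dz":0.113,"wx":0,"wy":0,"wz":0,"fingers":1},
    {"dx":-0.165,"dy":0.091,"dz":0.144,"wx":0,"wy":0,"wz":0,"fingers":1},
    {"dx":-0.195,"dy":0.138,"dz":0.169,"wx":0,"wy":0,"wz":0,"fingers":1},
    {"dx":-0.216,"dy":0.191,"dz":0.188,"wx":0,"wy":0,"wz":0,"fingers":1},
    {"dx":-0.229,"dy":0.25,"dz":0.199,"wx":0,"wy":0,"wz":0,"fingers":1},
    {"dx":-0.234,"dy":0.31,"dz":0.203,"wx":0,"wy":0,"wz":0,"fingers":1},
  ],
)

```text
clock: 16.9
eef_pos: [516.8, -396.1, 108.3]
eef_rot: [3.141, 0.717, 2.007]
wrist_force: [-0.0, 2.4, 0.2]
finger_gap: 11.6
finger_force: 40.0
```

```bash
cat > nuts.py <<'E'
from kin import *
np.set_printoptions(precision=2,suppress=True)
s=read_state();print(s["clock"],s["wrist_force"])
p,R=cur();Rs=R*Ro.from_euler("x",np.pi);h=p+Rs.apply(np.array([77,0,7])-G);print("head rel bowl",h[:2]-BC,h[2],(Rs.as_euler("ZYX",degrees=True)))
a=camera("scene")
# brown, not wood-bright, pixels in bowl by colour blobs
hsv=cv2.cvtColor(cv2.resize(a["image"][220:305,290:385],None,fx=4,fy=4,interpolation=2),cv2.COLOR_RGB2HSV)
m=cv2.inRange(hsv,(0,90,30),(14,255,140))
m=cv2.morphologyEx(m,cv2.MORPH_OPEN,np.ones((9,9)))
n,l,st,ce=cv2.connectedComponentsWithStats(m)
for i in range(1,n):
    if st[i,4]>150: L=ce[i]/4+[290,220]; print("blob",st[i,4]//16,L,ray(a,L,21)[:2]-BC)
for k in spot_in("nut1",a)[:7]: print(round(k["conf"],2),k["location"],ray(a,k["location"],21)[:2]-BC)
E
python3 nuts.py
```

```text
16.9 [-0.02  2.38  0.16]
head rel bowl [ 13.96 -28.9 ] 27.520989084926896 [115.02  41.08  -0.04]
blob 157 [350.83 253.99] [ 45.88 -23.85]
blob 103 [312.18 263.67] [-30.06  43.53]
blob 123 [357.65 267.98] [ 16.47 -52.71]
blob 104 [342.22 279.19] [-31.42 -33.91]
blob 77 [325.71 277.78] [-48.36  -0.21]
0.62 [356.3, 269.4] [ 11.03 -51.48]
0.59 [312.3, 266.0] [-35.86  40.36]
0.41 [347.4, 253.6] [ 42.51 -16.33]
0.37 [237.8, 225.2] [-26.03 263.98]
```

The nuts on the handle side slip under the sloping head. I'll widen the path there, go 2.5 mm lower, and track again.

servo_tool(
  motion=[
    {"dx":-0.005,"dy":0.06,"dz":0.015,"wx":0,"wy":0,"wz":0,"fingers":1},
    {"dx":-0.002,"dy":0.119,"dz":0.023,"wx":0,"wy":0,"wz":0,"fingers":1},
    {"dx":0.017,"dy":0.172,"dz":0.018,"wx":0,"wy":0,"wz":0,"fingers":1},
    {"dx":0.053,"dy":0.219,"dz":-0.012,"wx":0,"wy":0,"wz":0,"fingers":1},
    {"dx":0.094,"dy":0.258,"dz":-0.049,"wx":0,"wy":0,"wz":0,"fingers":1},
    {"dx":0.143,"dy":0.286,"dz":-0.091,"wx":0,"wy":0,"wz":0,"fingers":1},
    {"dx":0.195,"dy":0.304,"dz":-0.136,"wx":0,"wy":0,"wz":0,"fingers":1},
    {"dx":0.25,"dy":0.31,"dz":-0.184,"wx":0,"wy":0,"wz":0,"fingers":1},
  ],
)

```text
clock: 17.8
eef_pos: [531.5, -354.4, 106.1]
eef_rot: [3.139, 0.718, 2.007]
wrist_force: [0.5, 0.6, 0.0]
finger_gap: 11.7
finger_force: 39.9
```

```bash
python3 nuts.py
```

```text
17.8 [0.51 0.6  0.04]
head rel bowl [28.8 12.8] 25.244608281616067 [114.98  41.11  -0.14]
blob 123 [341.   246.94] [53.02  4.91]
blob 99 [312.33 263.77] [-30.11  43.1 ]
blob 98 [355.84 266.18] [ 18.96 -47.24]
blob 83 [325.66 277.75] [-48.35  -0.06]
blob 101 [342.33 279.26] [-31.47 -34.18]
0.73 [348.6, 245.2] [68.17 -9.01]
0.53 [312.2, 264.5] [-32.16  42.44]
0.5 [341.1, 278.6] [-31.35 -31.11]
0.39 [325.9, 278.4] [-49.63  -1.27]
0.17 [411.6, 239.2] [ 170.77 -136.28]
```

servo_tool(
  motion=[
    {"dx":0.051,"dy":-0.006,"dz":-0.044,"wx":0,"wy":0,"wz":0,"fingers":1},
    {"dx":0.099,"dy":-0.024,"dz":-0.086,"wx":0,"wy":0,"wz":0,"fingers":1},
    {"dx":0.143,"dy":-0.052,"dz":-0.124,"wx":0,"wy":0,"wz":0,"fingers":1},
    {"dx":0.182,"dy":-0.091,"dz":-0.158,"wx":0,"wy":0,"wz":0,"fingers":1},
    {"dx":0.215,"dy":-0.138,"dz":-0.186,"wx":0,"wy":0,"wz":0,"fingers":1},
    {"dx":0.238,"dy":-0.191,"dz":-0.207,"wx":0,"wy":0,"wz":0,"fingers":1},
    {"dx":0.252,"dy":-0.25,"dz":-0.219,"wx":0,"wy":0,"wz":0,"fingers":1},
    {"dx":0.257,"dy":-0.31,"dz":-0.223,"wx":0,"wy":0,"wz":0,"fingers":1},
  ],
)

```text
clock: 18.7
eef_pos: [488.7, -337.7, 106.2]
eef_rot: [3.139, 0.718, 2.007]
wrist_force: [2.4, -1.6, -0.7]
finger_gap: 11.7
finger_force: 40.0
```

```bash
python3 nuts.py
```

```text
18.7 [ 2.38 -1.64 -0.66]
head rel bowl [-14.05  29.43] 25.309720719354715 [114.98  41.14  -0.12]
blob 35 [327.25 257.79] [ 4.8  20.16]
blob 102 [312.74 265.65] [-34.4   39.91]
blob 15 [324.13 261.96] [-10.31  21.44]
blob 103 [355.85 266.17] [ 19.   -47.24]
blob 84 [325.66 277.8 ] [-48.46  -0.12]
blob 100 [342.29 279.23] [-31.45 -34.08]
0.7 [344.2, 279.5] [-29.76 -38.07]
0.67 [310.8, 266.8] [-39.79  42.37]
0.39 [325.8, 278.2] [-49.27  -0.85]
0.38 [347.6, 252.9] [ 44.74 -15.94]
```

servo_tool(
  motion=[
    {"dx":-0.005,"dy":-0.06,"dz":0.004,"wx":0,"wy":0,"wz":0,"fingers":1},
    {"dx":-0.02,"dy":-0.119,"dz":0.016,"wx":0,"wy":0,"wz":0,"fingers":1},
    {"dx":-0.043,"dy":-0.172,"dz":0.037,"wx":0,"wy":0,"wz":0,"fingers":1},
    {"dx":-0.076,"dy":-0.219,"dz":0.065,"wx":0,"wy":0,"wz":0,"fingers":1},
    {"dx":-0.114,"dy":-0.258,"dz":0.099,"wx":0,"wy":0,"wz":0,"fingers":1},
    {"dx":-0.158,"dy":-0.286,"dz":0.137,"wx":0,"wy":0,"wz":0,"fingers":1},
    {"dx":-0.207,"dy":-0.304,"dz":0.179,"wx":0,"wy":0,"wz":0,"fingers":1},
    {"dx":-0.257,"dy":-0.31,"dz":0.223,"wx":0,"wy":0,"wz":0,"fingers":1},
  ],
)

```text
clock: 19.6
eef_pos: [475.7, -382.0, 106.2]
eef_rot: [3.139, 0.718, 2.006]
wrist_force: [4.4, 1.6, 0.8]
finger_gap: 12.0
finger_force: 40.8
```

```bash
python3 nuts.py
```

```text
19.6 [4.38 1.61 0.78]
head rel bowl [-26.99 -14.83] 25.283705531043793 [114.96  41.13  -0.14]
blob 74 [340.82 245.88] [55.83  6.58]
blob 107 [312.58 260.77] [-22.03  46.42]
blob 51 [337.88 268.06] [ -8.7  -13.35]
blob 181 [338.86 279.37] [-36.02 -27.55]
0.73 [344.7, 267.0] [  2.69 -25.82]
0.66 [333.6, 280.7] [-45.74 -18.76]
0.62 [344.3, 281.0] [-33.33 -39.8 ]
0.54 [313.6, 259.4] [-17.14  46.09]
0.43 [342.6, 246.3] [56.99  2.31]
```

Tracking shows four nuts already 39 mm or more from their start places. One more half round will move the last one.

servo_tool(
  motion=[
    {"dx":-0.055,"dy":0.006,"dz":0.048,"wx":0,"wy":0,"wz":0,"fingers":1},
    {"dx":-0.107,"dy":0.024,"dz":0.093,"wx":0,"wy":0,"wz":0,"fingers":1},
    {"dx":-0.155,"dy":0.052,"dz":0.134,"wx":0,"wy":0,"wz":0,"fingers":1},
    {"dx":-0.196,"dy":0.091,"dz":0.171,"wx":0,"wy":0,"wz":0,"fingers":1},
    {"dx":-0.232,"dy":0.138,"dz":0.201,"wx":0,"wy":0,"wz":0,"fingers":1},
    {"dx":-0.257,"dy":0.191,"dz":0.224,"wx":0,"wy":0,"wz":0,"fingers":1},
    {"dx":-0.273,"dy":0.25,"dz":0.237,"wx":0,"wy":0,"wz":0,"fingers":1},
    {"dx":-0.278,"dy":0.31,"dz":0.242,"wx":0,"wy":0,"wz":0,"fingers":1},
  ],
)

```text
clock: 20.5
eef_pos: [519.1, -401.6, 105.8]
eef_rot: [3.141, 0.717, 2.008]
wrist_force: [-1.2, 2.2, 1.6]
finger_gap: 11.4
finger_force: 40.0
```

servo_tool(
  motion=[
    {"dx":0.006,"dy":0.06,"dz":-0.005,"wx":0,"wy":0,"wz":0,"fingers":1},
    {"dx":0.021,"dy":0.119,"dz":-0.018,"wx":0,"wy":0,"wz":0,"fingers":1},
    {"dx":0.046,"dy":0.172,"dz":-0.04,"wx":0,"wy":0,"wz":0,"fingers":1},
    {"dx":0.082,"dy":0.219,"dz":-0.07,"wx":0,"wy":0,"wz":0,"fingers":1},
    {"dx":0.124,"dy":0.258,"dz":-0.107,"wx":0,"wy":0,"wz":0,"fingers":1},
    {"dx":0.171,"dy":0.286,"dz":-0.149,"wx":0,"wy":0,"wz":0,"fingers":1},
    {"dx":0.224,"dy":0.304,"dz":-0.194,"wx":0,"wy":0,"wz":0,"fingers":1},
    {"dx":0.278,"dy":0.31,"dz":-0.242,"wx":0,"wy":0,"wz":0,"fingers":1},
  ],
)

```text
clock: 21.3
eef_pos: [531.0, -354.6, 105.8]
eef_rot: [3.141, 0.717, 2.008]
wrist_force: [-2.4, -1.0, 1.6]
finger_gap: 11.7
finger_force: 40.2
```

```bash
python3 nuts.py; python3 -c "
from kin import *
show(tcp_for((77,0,7),[*BC,30],115,41),tcp_for((77,0,7),[*BC,110],115,41))"
```

```text
21.3 [-2.39 -0.96  1.57]
head rel bowl [28.16 12.62] 25.005722698090906 [115.02  41.09  -0.03]
blob 98 [339.67 247.44] [49.81  7.08]
blob 93 [356.31 260.8 ] [ 34.08 -42.53]
blob 101 [312.46 260.97] [-22.7   46.41]
blob 198 [339.35 276.35] [-27.93 -25.32]
0.71 [341.4, 274.5] [-20.74 -27.36]
0.68 [356.6, 261.5] [ 32.55 -43.86]
0.67 [408.4, 242.4] [ 156.29 -132.33]
0.48 [338.1, 243.1] [60.3  15.79]
[ 502.8 -367.3  110.7] {'dx': -0.03, 'dy': -0.311, 'dz': -0.037, 'wx': 0.001, 'wy': 0.001, 'wz': 0.0}
[ 502.8 -367.3  190.7] {'dx': -0.556, 'dy': -0.31, 'dz': -0.64, 'wx': 0.001, 'wy': 0.001, 'wz': 0.0}
```

All five nuts are displaced and in the bowl. Lifting out and planning the way to the rest.

servo_tool(
  motion=[
    {"dx":-0.02,"dy":-0.1,"dz":-0.03,"wx":0,"wy":0,"wz":0,"fingers":1},
    {"dx":-0.05,"dy":-0.2,"dz":-0.06,"wx":0,"wy":0,"wz":0,"fingers":1},
    {"dx":-0.12,"dy":-0.27,"dz":-0.14,"wx":0,"wy":0,"wz":0,"fingers":1},
    {"dx":-0.24,"dy":-0.31,"dz":-0.28,"wx":0,"wy":0,"wz":0,"fingers":1},
    {"dx":-0.38,"dy":-0.31,"dz":-0.44,"wx":0,"wy":0,"wz":0,"fingers":1},
    {"dx":-0.55,"dy":-0.31,"dz":-0.64,"wx":0,"wy":0,"wz":0,"fingers":1},
    {"dx":-0.72,"dy":-0.31,"dz":-0.84,"wx":0,"wy":0,"wz":0,"fingers":1},
    {"dx":-0.8,"dy":-0.31,"dz":-0.93,"wx":0,"wy":0,"wz":0,"fingers":1},
  ],
)

```text
clock: 22.2
eef_pos: [502.8, -368.3, 231.6]
eef_rot: [3.137, 0.72, 2.005]
wrist_force: [0.2, -0.7, -1.6]
finger_gap: 11.7
finger_force: 40.0
```

```bash
python3 - <<'E'
from kin import *
from scipy.spatial.transform import Slerp
np.set_printoptions(precision=2,suppress=True)
p0,R0=cur(); q=read_state()["joints"]; print(p0,q)
a=camera("scene")
for k in spot_in("nut1",a)[:7]: print(round(k["conf"],2),k["location"],ray(a,k["location"],21)[:2]-BC)
F=np.array([473,14.7,52.])
W=[(np.array([545,-250,260.]),tool(150,20)),tcp_for((-5,0,4),F+[0,60,130],193,15),tcp_for((-5,0,4),F+[0,0,60],193,25),tcp_for((-5,0,4),F,193,25)]
for x,R in W:
  print(np.round(x),rel(x,R,(p0,R0)),"deg",np.degrees((R0.inv()*R).magnitude()))
  S=Slerp([0,1],Ro.concatenate([R0,R]))
  for f in (.5,1):
    q,e=ik(p0+f*(x-p0),S(f),q); print(q,round(e,2))
  p0,R0=x,R
E
```

```text
[ 502.75 -368.31  231.65] [-0.53  0.17  1.78 -0.65  0.67 -0.56]
0.62 [340.2, 274.7] [-22.74 -25.22]
0.61 [354.7, 260.8] [ 32.03 -39.26]
0.59 [371.7, 216.5] [191.69 -24.7 ]
0.46 [336.6, 278.9] [-37.64 -22.67]
0.46 [339.2, 250.6] [40.21  4.22]
0.42 [312.6, 263.4] [-28.82  43.03]
[ 545. -250.  260.] {'dx': 0.486, 'dy': 0.884, 'dz': -0.8, 'wx': -0.155, 'wy': 0.18, 'wz': -0.265} deg 40.795520659865865
[-0.51  0.14  1.71 -0.25  0.8  -1.13] 0.0
[-0.49  0.18  1.58 -0.01  1.03 -1.53] 0.0
[517.  85. 192.] {'dx': 2.03, 'dy': 2.763, 'dz': -0.017, 'wx': -0.113, 'wy': 0.042, 'wz': -0.358} deg 43.27603584567174
[-0.23  0.08  1.76  0.02  0.99 -1.66] 0.0
[ 0.07  0.11  1.81  0.05  0.97 -1.75] 0.0
[515.  24. 130.] {'dx': 0.315, 'dy': -0.585, 'dz': 0.56, 'wx': 0.0, 'wy': -0.087, 'wz': -0.0} deg 10.000000000000007
[-0.01  0.09  1.92  0.11  0.79 -1.87] 0.0
[-0.09  0.1   2.02  0.23  0.62 -2.05] 0.0
[515.  24.  70.] {'dx': 0.254, 'dy': -0.0, 'dz': 0.544, 'wx': 0.0, 'wy': 0.0, 'wz': 0.0} deg 0.0
[-0.09  0.15  2.05  0.26  0.54 -2.09] 0.0
[-0.09  0.21  2.07  0.3   0.47 -2.13] 0.0
```

Five nuts are seen, all inside the bowl. On to the rest.

servo_tool(
  motion=[
    {"dx":0.09,"dy":0.17,"dz":-0.16,"wx":-0.03,"wy":0.035,"wz":-0.05,"fingers":1},
    {"dx":0.19,"dy":0.35,"dz":-0.32,"wx":-0.06,"wy":0.07,"wz":-0.105,"fingers":1},
    {"dx":0.29,"dy":0.53,"dz":-0.48,"wx":-0.095,"wy":0.11,"wz":-0.16,"fingers":1},
    {"dx":0.39,"dy":0.71,"dz":-0.64,"wx":-0.125,"wy":0.145,"wz":-0.21,"fingers":1},
    {"dx":0.486,"dy":0.884,"dz":-0.8,"wx":-0.155,"wy":0.18,"wz":-0.265,"fingers":1},
    {"dx":0.486,"dy":0.884,"dz":-0.8,"wx":-0.155,"wy":0.18,"wz":-0.265,"fingers":1},
  ],
)

```text
clock: 22.9
eef_pos: [545.7, -249.2, 256.6]
eef_rot: [-3.141, 0.345, 2.62]
wrist_force: [0.6, -0.1, -1.7]
finger_gap: 11.5
finger_force: 40.0
```

```bash
python3 - <<'E'
from kin import *
p,R=cur();print(p)
show((p+[-5,95,-20],tool(163,18)))
E
```

```text
[ 545.7309964  -249.20760456  256.57060619]
[ 540.7 -154.2  236.6] {'dx': 0.554, 'dy': 0.799, 'dz': 0.013, 'wx': -0.037, 'wy': 0.015, 'wz': -0.106}
```

servo_tool(
  motion=[
    {"dx":0.28,"dy":0.4,"dz":0,"wx":-0.018,"wy":0.007,"wz":-0.053,"fingers":1},
    {"dx":0.55,"dy":0.8,"dz":0.01,"wx":-0.037,"wy":0.015,"wz":-0.106,"fingers":1},
    {"dx":0.55,"dy":0.8,"dz":0.01,"wx":-0.037,"wy":0.015,"wz":-0.106,"fingers":1},
  ],
)

```text
clock: 23.2
eef_pos: [539.2, -151.9, 234.5]
eef_rot: [-3.141, 0.313, 2.844]
wrist_force: [0.3, -0.3, -0.9]
finger_gap: 11.7
finger_force: 40.0
```

```bash
python3 - <<'E'
from kin import *
p,R=cur();print(p)
show(([535,-60,225],tool(180,15)))
E
```

```text
[ 539.20826326 -151.92656884  234.47527465]
[535 -60 225] {'dx': 0.324, 'dy': 0.867, 'dz': -0.006, 'wx': -0.042, 'wy': 0.025, 'wz': -0.143}
```

servo_tool(
  motion=[
    {"dx":0.16,"dy":0.43,"dz":0,"wx":-0.02,"wy":0.012,"wz":-0.07,"fingers":1},
    {"dx":0.32,"dy":0.87,"dz":0,"wx":-0.042,"wy":0.025,"wz":-0.143,"fingers":1},
    {"dx":0.32,"dy":0.87,"dz":0,"wx":-0.042,"wy":0.025,"wz":-0.143,"fingers":1},
  ],
)

```text
clock: 23.5
eef_pos: [536.4, -60.4, 225.7]
eef_rot: [-3.14, 0.264, -3.14]
wrist_force: [-0.9, -0.4, -0.4]
finger_gap: 11.8
finger_force: 40.0
```

```bash
python3 - <<'E'
from kin import *
p,R=cur();print(p)
show(([525,40,225],tool(187,8)),([540,100,220],tool(193,0)))
E
```

```text
[536.44774821 -60.43475041 225.74828305]
[525  40 225] {'dx': 0.111, 'dy': 1.005, 'dz': -0.024, 'wx': -0.013, 'wy': 0.062, 'wz': -0.059}
[540 100 220] {'dx': -0.022, 'dy': 1.604, 'dz': 0.063, 'wx': -0.016, 'wy': 0.131, 'wz': -0.112}
```

servo_tool(
  motion=[
    {"dx":0.05,"dy":0.4,"dz":0,"wx":-0.005,"wy":0.03,"wz":-0.03,"fingers":1},
    {"dx":0.1,"dy":0.8,"dz":-0.02,"wx":-0.013,"wy":0.062,"wz":-0.059,"fingers":1},
    {"dx":0.02,"dy":1,"dz":0,"wx":-0.016,"wy":0.131,"wz":-0.112,"fingers":1},
    {"dx":0.02,"dy":1,"dz":0.03,"wx":-0.016,"wy":0.131,"wz":-0.112,"fingers":1},
  ],
)

```text
clock: 23.9
eef_pos: [537.2, 38.1, 222.8]
eef_rot: [-3.14, -0.001, -2.917]
wrist_force: [-0.1, -0.7, -0.2]
finger_gap: 11.7
finger_force: 40.0
```

servo_tool(
  motion=[
    {"dx":0,"dy":0.35,"dz":0,"wx":0,"wy":0,"wz":0,"fingers":1},
    {"dx":0,"dy":0.65,"dz":0,"wx":0,"wy":0,"wz":0,"fingers":1},
    {"dx":0,"dy":0.65,"dz":0,"wx":0,"wy":0,"wz":0,"fingers":1},
    {"dx":0,"dy":0.65,"dz":0,"wx":0,"wy":0,"wz":0,"fingers":1},
  ],
)

```text
clock: 24.3
eef_pos: [521.6, 99.7, 223.3]
eef_rot: [-3.141, 0.003, -2.92]
wrist_force: [0.3, -0.3, -1.1]
finger_gap: 11.5
finger_force: 40.0
```

```bash
cat > fit.py <<'E'
from kin import *
np.set_printoptions(precision=2,suppress=True)
s=read_state();print(s["clock"],s["joints"],s["eef_pos"],s["eef_rot"])
cam=camera("wrist"); hsv=cv2.cvtColor(cam["image"],cv2.COLOR_RGB2HSV)
T=trace("rest",cam)[0]; print("rest",T["conf"],T["location"],T["pixels"].sum())
g=(cv2.dilate(T["pixels"].astype(np.uint8),np.ones((9,9)))&(cv2.inRange(hsv,(50,60,15),(95,255,255))//255))
g=cv2.morphologyEx(g,cv2.MORPH_OPEN,np.ones((3,3)))
k=max(cv2.findContours(g,0,1)[0],key=cv2.contourArea)
# fork mask: within rest region, grey
for h in (0,8,14):
    Q=np.array([ray(cam,p,h)[:2] for p in k[:,0,:]],np.float32); q=cv2.minAreaRect(Q); print(h,q)
# model silhouette fit (convex hull of slab+lips box) by IoU of rest pose
def sil(v):
    c,sn=np.cos(v[2]),np.sin(v[2]); pts=[]
    for x in (-80,80):
        for y in (-38,38):
            for z in ((0,8) if x<0 else (0,20 if x>0 else 8)):
                pts.append(proj(cam,[v[0]+c*x-sn*y,v[1]+sn*x+c*y,z]))
    m=np.zeros((384*2,512*2),np.uint8); cv2.fillConvexPoly(m,cv2.convexHull((np.array(pts)*2).astype(np.float32)).round().astype(np.int32),1); return m
hull=np.zeros((768,1024),np.uint8); cv2.fillConvexPoly(hull,cv2.convexHull(k*2),1)
from scipy.optimize import minimize
f=lambda v:1-(sil(v)&hull).sum()/(sil(v)|hull).sum()
r=minimize(f,[441.8,7.5,np.radians(193)],method="Nelder-Mead",options=dict(initial_simplex=[[441.8,7.5,3.368],[447,7.5,3.368],[441.8,12,3.368],[441.8,7.5,3.42]],xatol=.05,fatol=1e-4)); print("pose",r.x,np.degrees(r.x[2]),"1-IoU",r.fun,"touches border",bool(k[:,0,:].min()<2))
for t in trace("rest_fork",cam)[:2]: print("fork",t["conf"],t["location"],t["pixels"].sum())
c,sn=np.cos(r.x[2]),np.sin(r.x[2]); W=lambda x,y,z:np.array([r.x[0]+c*x-sn*y,r.x[1]+sn*x+c*y,z])
P={"bar":proj(cam,W(-32,0,52)),"tipL":proj(cam,W(-32,26,87)),"tipR":proj(cam,W(-32,-26,87))}; print({a:b.round(1) for a,b in P.items()})
m=cv2.inRange(hsv,(0,0,60),(180,70,255))&(sil(r.x)[::2,::2]*255)
m=cv2.morphologyEx(m,cv2.MORPH_OPEN,np.ones((2,2)));n,l,st,ce=cv2.connectedComponentsWithStats(m)
for i in range(1,n):
    if st[i,4]>40:
        ys,xs=np.nonzero(l==i);d=xs+0*ys; print("grey",st[i],ce[i],"leftmost",(xs.min(),ys[xs.argmin()]),"rightmost",(xs.max(),ys[xs.argmax()]))
E
python3 fit.py
```

```text
24.3 [ 0.12  0.24  1.55 -0.    1.34 -1.67] [521.62  99.74 223.35] [-3.14  0.   -2.92]
rest 0.56 [197.1, 87.3] 8869
0 ((441.2245178222656, 4.763477325439453), (163.2935333251953, 78.530517578125), 12.716601371765137)
8 ((441.4220886230469, 6.33636474609375), (160.04420471191406, 76.9678726196289), 12.716596603393555)
14 ((441.5702819824219, 7.5160675048828125), (157.60728454589844, 75.79590606689453), 12.716597557067871)
pose [444.01   8.49   3.36] 192.28430201701136 1-IoU 0.05079433697179292 touches border False
fork 0.9 [192.1, 84.8] 9062
{'bar': array([191.8, 121.7]), 'tipL': array([158.4, 122.4]), 'tipR': array([210.8, 122.8])}
grey [228  24   3  35  80] [229.31  39.75] leftmost (np.int64(228), np.int64(25)) rightmost (np.int64(230), np.int64(24))
grey [167  98  49  34 586] [192.11 120.  ] leftmost (np.int64(167), np.int64(98)) rightmost (np.int64(215), np.int64(120))
grey [172 159  26   2  52] [184.5 159.5] leftmost (np.int64(172), np.int64(159)) rightmost (np.int64(197), np.int64(159))
grey [199 158  33   3  68] [215.46 159.46] leftmost (np.int64(199), np.int64(159)) rightmost (np.int64(231), np.int64(158))
```

```bash
python3 - <<'E'
from kin import *
cam=camera("wrist"); np.savez("cam1.npz",**{k:cam[k] for k in("image","fx","fy","cx","cy","R","t")})
im=cam["image"].astype(int)[96:140,140:228]; sat=(im.max(2)-im.min(2))/(im.max(2)+1); v=im.max(2)
for y in range(0,44,2): print(96+y,"".join("#" if sat[y,x]<.3 else("." if im[y,x,1]>=im[y,x,0] else "o") for x in range(88)))
E
```

```text
96 ###########################.............................................................
98 ############################............................................................
100 #############################...........................................................
102 #############################...........................................................
104 #############################...........................................................
106 #############################...........................................................
108 #############################...........................................................
110 #############################........................##########.........................
112 #############################......................###############......................
114 ##############################...................###################....................
116 ##############################..................#####################...................
118 o#########################################################################.
[... 243 characters left out ...]
####################################.............
126 ######o#######################....................##################....................
128 ############ooo#############o##.....................##############......................
130 o####################o#ooooo###.........................#######.........................
132 ###########################o###.........................................................
134 ###############################.........................................................
136 ############################o##.........................................................
138 #############################o#.........................................................
```

```bash
python3 - <<'E'
from kin import *
np.set_printoptions(precision=1,suppress=True)
cam=dict(np.load("cam1.npz"))
g=cam["image"].astype(int).sum(2)//3
for r in (112,119,121,123,130): print(r,g[r,136:176])
print("fx",cam["fx"])
for v in ((441.4,6.3,192.7),(442,8.5,192.7),(444,8.5,192.3)):
    c,s=np.cos(np.radians(v[2])),np.sin(np.radians(v[2])); W=lambda x,y,z:proj(cam,[v[0]+c*x-s*y,v[1]+s*x+c*y,z])
    print(v,"base8",W(-32,0,8),"base16",W(-32,0,16),"bar",W(-32,0,52),"tips c",W(-32,26,87),W(-32,-26,87),"outer",W(-32,30,87),W(-32,-30,87),"fork back end edge",W(-80,38,8),W(-80,-38,8))
E
```

```text
112 [149 115 137 159 171 172 172 173 172 172 172 172 173 172 173 173 173 174
 173 173 176 149 128 130 129 130 130 131 128 130 130 132  96  52  52  56
  55  56  57  58]
119 [172 173 175 148 143 147 166 172 173 172 172 173 172 172 172 172 173 172
 175 160 111  86  92  91  86  78  73  74  75  75  75  76  76  77  78  76
  75  75  76  75]
121 [172 172 172 175 147 143 152 168 172 173 172 173 173 172 172 173 172 173
 176 136  93  95 104 107  96  86  77  74  75  75  76  76  75  73  74  74
  75  75  75  75]
123 [172 172 174 174 177 122 129 156 169 173 171 171 173 173 173 172 173 172
 175 142  95  86  90  91  89  81  71  68  70  70  68  69  70  69  69  70
  69  69  67  67]
130 [173 175 136 138 147 152 169 175 173 173 174 173 174 174 174 175 175 176
 177 178 179 167 128  96  83  94 100  97  99 101 100 100 116 102  63  49
  55  54  56  55]
fx 309.0891841898432
(441.4, 6.3, 192.7) base8 [197.9 118.3] base16 [196.7 118.4] bar [190.6 118.8] tips c [157.  119.4] [209.4 119.4] outer [153.  119.4] [213.5 119.4] fork back end edge [170.  156.9] [229.4 156.9]
(442, 8.5, 192.7) base8 [199.6 119.2] base16 [198.4 119.3] bar [192.4 119.8] tips c [159.2 120.5] [211.5 120.5] outer [155.1 120.5] [215.5 120.5] fork back end edge [171.6 157.7] [231.  157.7]
(444, 8.5, 192.3) base8 [199.1 120.8] base16 [197.9 120.9] bar [191.9 121.6] tips c [158.6 122.3] [210.9 122.7] outer [154.6 122.3] [214.9 122.7] fork back end edge [170.9 159. ] [230.3 159.4]
```

The fork edges in the image (columns 155 and 215.5) match a rest pose of (442–443, 8.5, 192.5°). I'll check the spoon's in-hand alignment in the same picture and plan the hover.

```bash
cat >> h.py <<'E'
F=np.array([474.2,15.4,52.]); FY=192.5
def handle(cam):
    "measured handle centre column minus predicted, per row"
    p,R=cur(); Rs=R*Ro.from_euler("x",np.pi); im=cam["image"].astype(int); o=[]
    for x in (60,40,20,0,-20):
        L=proj(cam,p+Rs.apply(np.array([x,6,18.])-G)); Q=proj(cam,p+Rs.apply(np.array([x,-6,18.])-G)); r=int(round(L[1]))
        if not 0<=r<384: continue
        m=[c for c in range(225,290) if im[r,c,0]-im[r,c,2]>35 and im[r,c,0]>im[r,c,1]+15]
        if m: o.append((x,r,round((L[0]+Q[0])/2,1),min(m),max(m),round((min(m)+max(m))/2,1),round(abs(L[0]-Q[0]),1)))
    return o
E
python3 - <<'E'
from kin import *
cam=camera("wrist"); print(*handle(cam),sep="\n")
print([(round(k["conf"],2),k["location"]) for k in spot_in("spoon_head",cam)[:2]])
p,R=cur();Rs=R*Ro.from_euler("x",np.pi);print("pred head",proj(cam,p+Rs.apply(np.array([77,0,7])-G)),proj(cam,p+Rs.apply(np.array([-5+0,0,18])-G)))
show(tcp_for((-5,0,4),F+[0,0,75],FY,25))
E
```

```text
(60, 29, np.float64(257.6), 244, 269, 256.5, np.float64(25.1))
(40, 73, np.float64(257.6), 246, 268, 257.0, np.float64(24.3))
(20, 115, np.float64(257.6), 247, 267, 257.0, np.float64(23.5))
(0, 154, np.float64(257.7), 247, 277, 262.0, np.float64(22.8))
(-20, 191, np.float64(257.7), 228, 268, 248.0, np.float64(22.1))
[(0.63, [259.9, 115.5]), (0.58, [327.8, 113.4])]
pred head [257.90110222  -2.95404082] [258.03153165 163.50742868]
[516.3  24.7 144.9] {'dx': 0.221, 'dy': -0.725, 'dz': 0.79, 'wx': 0.001, 'wy': -0.217, 'wz': 0.003}
```

servo_tool(
  motion=[
    {"dx":0.05,"dy":-0.25,"dz":0,"wx":0,"wy":-0.06,"wz":0,"fingers":1},
    {"dx":0.1,"dy":-0.5,"dz":0,"wx":0,"wy":-0.12,"wz":0.003,"fingers":1},
    {"dx":0.16,"dy":-0.72,"dz":0.1,"wx":0,"wy":-0.18,"wz":0.003,"fingers":1},
    {"dx":0.22,"dy":-0.725,"dz":0.35,"wx":0,"wy":-0.217,"wz":0.003,"fingers":1},
    {"dx":0.22,"dy":-0.725,"dz":0.6,"wx":0,"wy":-0.217,"wz":0.003,"fingers":1},
    {"dx":0.22,"dy":-0.725,"dz":0.79,"wx":0,"wy":-0.217,"wz":0.003,"fingers":1},
    {"dx":0.22,"dy":-0.725,"dz":0.79,"wx":0,"wy":-0.217,"wz":0.003,"fingers":1},
    {"dx":0.22,"dy":-0.725,"dz":0.79,"wx":0,"wy":-0.217,"wz":0.003,"fingers":1},
  ],
)

```text
clock: 25.4
eef_pos: [516.6, 25.4, 145.6]
eef_rot: [3.139, 0.436, -2.924]
wrist_force: [1.0, -0.4, -0.8]
finger_gap: 11.6
finger_force: 40.0
```

```bash
python3 - <<'E'
from kin import *
np.set_printoptions(precision=2,suppress=True)
s=read_state();print(s["clock"],s["joints"],s["eef_pos"],s["wrist_force"])
show(tcp_for((-5,0,4),F+[0,0,30],FY,25),tcp_for((-5,0,4),F+[0,0,5],FY,25),tcp_for((-5,0,4),F,FY,25))
cam=camera("wrist"); a=camera("scene")
W=lambda x,y,z:F*[1,1,0]+Ro.from_euler("z",FY,degrees=True).apply([x+32,y,z])
p,R=cur();Rs=R*Ro.from_euler("x",np.pi); S=lambda *q:p+Rs.apply(np.array(q,float)-G)
im=cam["image"].astype(int); sat=(im.max(2)-im.min(2))/(im.max(2)+1)
T=[W(-32,30,87),W(-32,-30,87)]; print("outer tips pred",proj(cam,T[0]),proj(cam,T[1]),"base",proj(cam,W(-32,0,8)),"spoon",[proj(cam,S(x,0,18)) for x in (60,20,-5)])
r=int(proj(cam,T[0])[1]); c0=int(proj(cam,W(-32,0,87))[0])
for y in range(r-14,r+16,3): print(y,"".join("o" if im[y,x,0]-im[y,x,2]>35 and im[y,x,0]>im[y,x,1]+15 else "#" if sat[y,x]<.3 else "." for x in range(c0-60,c0+60)),c0-60)
E
```

```text
25.4 [-0.09  0.08  2.    0.22  0.66 -2.02] [516.65  25.43 145.55] [ 0.98 -0.41 -0.76]
[516.3  24.7  99.9] {'dx': 0.197, 'dy': -0.007, 'dz': 0.412, 'wx': 0.001, 'wy': 0.0, 'wz': -0.0}
[516.3  24.7  74.9] {'dx': 0.303, 'dy': -0.008, 'dz': 0.638, 'wx': 0.001, 'wy': 0.0, 'wz': -0.0}
[516.3  24.7  69.9] {'dx': 0.324, 'dy': -0.008, 'dz': 0.684, 'wx': 0.001, 'wy': 0.0, 'wz': -0.0}
outer tips pred [211.8  126.36] [300.57 126.31] base [256.17  84.25] spoon [array([257.34,  30.06]), array([257.36, 116.17]), array([257.37, 164.74])]
112 ##################o#.......##################....#oooooooooooooooooooooo.###################........####oooo############ 196
115 ####################...####################......#oooooooooooooooooooooo...#####################....##ooo############### 196
118 ########################################..........oooooooooooooooooooooo.......########################ooo############## 196
121 ###################################..............#oooooooooooooooooooooo...........####################ooo############## 196
124 ###############################..................#oooooooooooooooooooooo#...............#################oo############# 196
127 ###########################........................ooooooooooooooooooooo#...................#############oo############# 196
130 ################oooo##...........................#.ooooooooooooooooooooo..........................########oo############ 196
133 ##############oo##################################.ooooooooooooooooooooo###################################oo########### 196
136 ###########ooo####################################.ooooooooooooooooooooo####################################oo########## 196
139 ########ooo#######################################.ooooooooooooooooooooo####################################oo########## 196
```

The fork arms in the image are centred about 0.7 mm left of the prediction, so dy becomes -0.012. Descending to just above contact.

servo_tool(
  motion=[
    {"dx":0.06,"dy":-0.01,"dz":0.12,"wx":0,"wy":0,"wz":0,"fingers":1},
    {"dx":0.12,"dy":-0.012,"dz":0.25,"wx":0,"wy":0,"wz":0,"fingers":1},
    {"dx":0.18,"dy":-0.012,"dz":0.38,"wx":0,"wy":0,"wz":0,"fingers":1},
    {"dx":0.23,"dy":-0.012,"dz":0.48,"wx":0,"wy":0,"wz":0,"fingers":1},
    {"dx":0.27,"dy":-0.012,"dz":0.56,"wx":0,"wy":0,"wz":0,"fingers":1},
    {"dx":0.29,"dy":-0.012,"dz":0.61,"wx":0,"wy":0,"wz":0,"fingers":1},
    {"dx":0.3,"dy":-0.012,"dz":0.635,"wx":0,"wy":0,"wz":0,"fingers":1},
    {"dx":0.3,"dy":-0.012,"dz":0.635,"wx":0,"wy":0,"wz":0,"fingers":1},
  ],
)

```text
clock: 26.3
eef_pos: [516.3, 24.6, 74.7]
eef_rot: [3.139, 0.436, -2.923]
wrist_force: [0.0, 0.2, -0.9]
finger_gap: 11.5
finger_force: 40.0
```

```bash
cat > pl.py <<'E'
from kin import *
np.set_printoptions(precision=2,suppress=True)
f=[];m=[];P=[]
for _ in range(3):
    camera("scene"); s=read_state(); f.append(s["wrist_force"]);m.append(s["moment"]);P.append(s["eef_pos"])
print(s["clock"],np.mean(P,0),np.mean(f,0),np.mean(m,0),s["finger_gap"])
show(tcp_for((-5,0,4),F,FY,25))
R=cur()[1]; p=np.mean(P,0); Rs=R*Ro.from_euler("x",np.pi)
for q in ((-5,0,4),(90,0,0),(77,0,0)): print(q,p+Rs.apply(np.array(q,float)-G))
E
python3 pl.py
```

```text
26.45 [516.43  24.58  75.08] [ 0.17 -0.26 -0.43] [-0.02  0.22  0.01] 11.68334555586259
[516.3  24.7  69.9] {'dx': 0.023, 'dy': 0.002, 'dz': 0.047, 'wx': 0.001, 'wy': 0.0, 'wz': 0.0}
(-5, 0, 4) [474.29  15.22  57.13]
(90, 0, 0) [391.91  -3.05  13.32]
(77, 0, 0) [403.41  -0.5   18.82]
```

servo_tool(
  motion=[
    {"dx":0.004,"dy":0,"dz":0.009,"wx":0,"wy":0,"wz":0,"fingers":1},
    {"dx":0.008,"dy":0,"dz":0.018,"wx":0,"wy":0,"wz":0,"fingers":1},
    {"dx":0.013,"dy":0,"dz":0.027,"wx":0,"wy":0,"wz":0,"fingers":1},
    {"dx":0.017,"dy":0,"dz":0.036,"wx":0,"wy":0,"wz":0,"fingers":1},
    {"dx":0.017,"dy":0,"dz":0.036,"wx":0,"wy":0,"wz":0,"fingers":1},
    {"dx":0.017,"dy":0,"dz":0.036,"wx":0,"wy":0,"wz":0,"fingers":1},
  ],
)

```text
clock: 27.05
eef_pos: [516.2, 24.6, 70.7]
eef_rot: [3.139, 0.436, -2.923]
wrist_force: [-0.3, 0.5, -1.4]
finger_gap: 11.3
finger_force: 40.0
```

```bash
python3 pl.py
```

```text
27.2 [516.2   24.58  70.75] [ 0.28  0.23 -0.42] [0.02 0.2  0.06] 11.574804168637465
[516.3  24.7  69.9] {'dx': 0.002, 'dy': 0.001, 'dz': 0.008, 'wx': 0.001, 'wy': -0.0, 'wz': -0.0}
(-5, 0, 4) [474.05  15.23  52.83]
(90, 0, 0) [391.64  -3.02   9.06]
(77, 0, 0) [403.14  -0.47  14.55]
```

servo_tool(
  motion=[
    {"dx":0.002,"dy":0,"dz":0.0045,"wx":0,"wy":0,"wz":0,"fingers":1},
    {"dx":0.004,"dy":0,"dz":0.009,"wx":0,"wy":0,"wz":0,"fingers":1},
    {"dx":0.004,"dy":0,"dz":0.009,"wx":0,"wy":0,"wz":0,"fingers":1},
  ],
)

```text
clock: 27.5
eef_pos: [516.1, 24.6, 69.6]
eef_rot: [3.139, 0.436, -2.923]
wrist_force: [-0.3, 0.3, -0.4]
finger_gap: 12.0
finger_force: 40.0
```

```bash
python3 pl.py|head -1
```

```text
27.65 [516.19  24.6   69.72] [-0.23  0.3  -0.84] [-0.01  0.24 -0.02] 11.580795142536058
```

servo_tool(
  motion=[
    {"dx":0.002,"dy":0,"dz":0.0045,"wx":0,"wy":0,"wz":0,"fingers":1},
    {"dx":0.002,"dy":0,"dz":0.0045,"wx":0,"wy":0,"wz":0,"fingers":1},
  ],
)

```text
clock: 27.85
eef_pos: [516.2, 24.6, 69.2]
eef_rot: [3.139, 0.436, -2.923]
wrist_force: [-0.1, -0.8, -1.2]
finger_gap: 11.5
finger_force: 40.0
```

```bash
python3 pl.py|head -1
```

```text
28.0 [516.19  24.6   69.23] [-0.21  0.13 -0.13] [-0.02  0.22  0.02] 11.827598526826455
```

servo_tool(
  motion=[
    {"dx":0.002,"dy":0,"dz":0.0045,"wx":0,"wy":0,"wz":0,"fingers":1},
    {"dx":0.002,"dy":0,"dz":0.0045,"wx":0,"wy":0,"wz":0,"fingers":1},
  ],
)

```text
clock: 28.2
eef_pos: [516.2, 24.6, 68.7]
eef_rot: [3.139, 0.436, -2.923]
wrist_force: [-0.5, 0.4, -0.0]
finger_gap: 11.6
finger_force: 40.0
```

```bash
python3 pl.py|head -1
```

```text
28.35 [516.21  24.59  68.74] [ 0.8   0.02 -0.78] [0.01 0.22 0.02] 11.743541649321148
```

servo_tool(
  motion=[
    {"dx":0.002,"dy":0,"dz":0.0045,"wx":0,"wy":0,"wz":0,"fingers":1},
    {"dx":0.002,"dy":0,"dz":0.0045,"wx":0,"wy":0,"wz":0,"fingers":1},
  ],
)

```text
clock: 28.55
eef_pos: [516.3, 24.6, 68.3]
eef_rot: [3.139, 0.436, -2.923]
wrist_force: [-0.2, 0.4, 0.1]
finger_gap: 11.6
finger_force: 40.0
```

```bash
python3 pl.py|head -1
```

```text
28.7 [516.23  24.6   68.28] [-0.17 -0.09  0.06] [-0.01  0.23 -0.  ] 11.824762236916923
```

servo_tool(
  motion=[
    {"dx":0.002,"dy":0,"dz":0.0045,"wx":0,"wy":0,"wz":0,"fingers":1},
    {"dx":0.002,"dy":0,"dz":0.0045,"wx":0,"wy":0,"wz":0,"fingers":1},
  ],
)

```text
clock: 28.9
eef_pos: [516.4, 24.6, 68.0]
eef_rot: [3.139, 0.437, -2.923]
wrist_force: [-0.3, 0.7, 3.6]
finger_gap: 11.9
finger_force: 40.0
```

```bash
python3 pl.py|head -1
```

```text
29.05 [516.4   24.6   67.97] [-0.4   0.61  2.69] [ 0.07  0.11 -0.02] 11.836687478023068
```

servo_tool(
  motion=[
    {"dx":0.002,"dy":0,"dz":0.0045,"wx":0,"wy":0,"wz":0,"fingers":1},
    {"dx":0.002,"dy":0,"dz":0.0045,"wx":0,"wy":0,"wz":0,"fingers":1},
  ],
)

```text
clock: 29.25
eef_pos: [516.6, 24.6, 67.6]
eef_rot: [3.139, 0.437, -2.923]
wrist_force: [0.2, 0.2, 5.4]
finger_gap: 11.7
finger_force: 40.0
```

```bash
python3 pl.py|head -1
```

```text
29.4 [516.55  24.59  67.63] [-0.88  0.28  5.82] [0.14 0.09 0.  ] 11.55412488312155
```

Contact at about 6 N; the moment suggests it is on the fork. I'll pitch the head down slightly about the fork to find dish contact.

servo_tool(
  motion=[
    {"dx":0,"dy":0,"dz":-0.004,"wx":0,"wy":-0.0044,"wz":0,"fingers":1},
    {"dx":0,"dy":0,"dz":-0.004,"wx":0,"wy":-0.0044,"wz":0,"fingers":1},
  ],
)

```text
clock: 29.6
eef_pos: [516.3, 24.5, 68.0]
eef_rot: [3.139, 0.446, -2.923]
wrist_force: [-0.3, 0.4, 5.5]
finger_gap: 11.4
finger_force: 40.0
```

```bash
python3 pl.py|head -1
```

```text
29.75 [516.34  24.55  67.98] [-0.44  0.47  5.43] [0.11 0.1  0.02] 11.650005108068317
```

servo_tool(
  motion=[
    {"dx":0,"dy":0,"dz":-0.004,"wx":0,"wy":-0.0044,"wz":0,"fingers":1},
    {"dx":0,"dy":0,"dz":-0.004,"wx":0,"wy":-0.0044,"wz":0,"fingers":1},
  ],
)

```text
clock: 29.95
eef_pos: [516.1, 24.5, 68.4]
eef_rot: [3.139, 0.455, -2.923]
wrist_force: [-0.9, 0.9, 5.9]
finger_gap: 11.2
finger_force: 40.0
```

```bash
python3 pl.py
```

```text
30.1 [516.15  24.49  68.34] [-1.1  -0.14  6.02] [0.07 0.15 0.01] 11.560005932973953
[516.3  24.7  69.9] {'dx': -0.009, 'dy': 0.002, 'dz': -0.013, 'wx': 0.001, 'wy': 0.009, 'wz': 0.0}
(-5, 0, 4) [474.33  15.21  49.64]
(90, 0, 0) [392.72  -2.88   4.33]
(77, 0, 0) [404.12  -0.35  10.04]
```

The head is now sharing load in the dish. I'll relieve the preload, soften the grip and release.

servo_tool(
  motion=[
    {"dx":-0.003,"dy":0,"dz":-0.006,"wx":0,"wy":0,"wz":0,"fingers":1},
    {"dx":-0.003,"dy":0,"dz":-0.006,"wx":0,"wy":0,"wz":0,"fingers":1},
    {"dx":-0.003,"dy":0,"dz":-0.006,"wx":0,"wy":0,"wz":0,"fingers":1},
  ],
  newtons=5,
)

```text
clock: 30.4
eef_pos: [515.7, 24.6, 68.4]
eef_rot: [3.139, 0.453, -2.923]
wrist_force: [0.4, 0.3, -0.0]
finger_gap: 12.1
finger_force: 5.0
```

```bash
python3 pl.py|head -1
```

```text
30.55 [515.77  24.55  68.49] [ 0.07  0.21 -0.85] [ 0.    0.19 -0.02] 12.011105928372858
```

servo_tool(
  motion=[
    {"dx":0,"dy":0,"dz":0,"wx":0,"wy":0,"wz":0,"fingers":0.7},
    {"dx":0,"dy":0,"dz":0,"wx":0,"wy":0,"wz":0,"fingers":0.65},
    {"dx":0,"dy":0,"dz":0,"wx":0,"wy":0,"wz":0,"fingers":0.5},
    {"dx":0,"dy":0,"dz":0,"wx":0,"wy":0,"wz":0,"fingers":0.3},
    {"dx":0,"dy":0,"dz":0,"wx":0,"wy":0,"wz":0,"fingers":0.3},
  ],
  newtons=3,
)

```text
clock: 31.05
eef_pos: [515.9, 24.5, 68.7]
eef_rot: [3.139, 0.454, -2.923]
wrist_force: [0.6, -0.5, 0.5]
finger_gap: 32.1
finger_force: 0.0
```

servo_tool(
  motion=[
    {"dx":0,"dy":0,"dz":-0.1,"wx":0,"wy":0,"wz":0,"fingers":0.3},
    {"dx":0,"dy":0,"dz":-0.3,"wx":0,"wy":0,"wz":0,"fingers":0.3},
    {"dx":0,"dy":0,"dz":-0.6,"wx":0,"wy":0,"wz":0,"fingers":0.3},
    {"dx":0,"dy":0,"dz":-1,"wx":0,"wy":0,"wz":0,"fingers":0.3},
    {"dx":0,"dy":0,"dz":-1,"wx":0,"wy":0,"wz":0,"fingers":0.3},
  ],
)

```text
clock: 31.55
eef_pos: [473.6, 14.3, 163.4]
eef_rot: [-3.141, 0.46, -2.923]
wrist_force: [0.7, -0.5, -0.3]
finger_gap: 33.0
finger_force: 0.0
```

```bash
cat > fin.py <<'E'
from kin import *
np.set_printoptions(precision=2,suppress=True)
s=read_state();print(s["clock"],s["eef_pos"],s["wrist_force"],s["finger_gap"])
Rr=Ro.from_euler("z",FY,degrees=True); Rs=Rr*Ro.from_euler("y",25,degrees=True)
O=F-Rs.apply([-5,0,4]); S=lambda *q:O+Rs.apply(np.array(q,float))
for n in ("wrist","scene","top"):
    cam=camera(n); sp=trace("spoon",cam)
    print(n,"pred head rim",proj(cam,S(77,0,14)),"foot",proj(cam,S(-91,0,18)))
    for t in sp[:3]:
        ys,xs=np.nonzero(t["pixels"]); i=np.c_[xs,ys].astype(float); m=i.mean(0);u=np.linalg.svd(i-m,full_matrices=False)[2][0];k=(i-m)@u
        print("  ",round(t["conf"],2),t["pixels"].sum(),"ends",m+u*k.min(),m+u*k.max())
    h=proj(cam,S(96,0,14)),proj(cam,S(-100,0,18)); print("   pred ends",*h)
    if n!="wrist":
        for q in ("nut1","mug","spice_jar","lemon","garlic"): print("  ",q,[(round(t["conf"],2),np.round(t["location"],1)) for t in spot_in(q,cam)[:6 if q=="nut1" else 1]])
E
python3 fin.py
```

```text
31.55 [473.56  14.3  163.41] [ 0.74 -0.46 -0.31] 32.997256085781025
wrist pred head rim [258.53  38.26] foot [258.18 236.75]
   0.77 1526 ends [362.73  68.98] [459.27 137.83]
   0.59 4469 ends [257.56   9.  ] [257.35 242.  ]
   pred ends [258.58  11.31] [258.16 245.67]
scene pred head rim [226.2  231.36] foot [246.39 173.57]
   0.83 432 ends [247.71 172.89] [223.35 238.13]
   0.66 1087 ends [249.5  200.97] [218.5  247.95]
   0.65 105 ends [175.55 192.41] [199.05 217.95]
   pred ends [223.74 238.23] [247.43 170.66]
   nut1 [(0.66, array([342.5, 273.5])), (0.5, array([339.7, 250. ])), (0.47, array([354.2, 261.4])), (0.47, array([312.4, 260.7])), (0.28, array([243.5, 139. ]))]
   mug [(0.63, array([243.8, 137.5]))]
   spice_jar [(0.74, array([306.4, 181.9]))]
   lemon [(0.84, array([249.8, 262. ]))]
   garlic [(0.8, array([410.4, 240.9]))]
top pred head rim [246.77 219.92] foot [235.67 168.5 ]
   0.71 121 ends [175.07 203.78] [207.21 214.36]
   0.56 839 ends [183.26 131.2 ] [215.59 142.11]
   pred ends [247.99 225.55] [235.05 165.61]
   nut1 [(0.6, array([330.8, 187.5])), (0.53, array([346.4, 189.1])), (0.42, array([342.5, 206.9])), (0.39, array([318.4, 206.2]))]
   mug [(0.91, array([200. , 136.5]))]
   spice_jar [(0.8, array([282.5, 135.9]))]
   lemon [(0.63, array([282.9, 232.8]))]
   garlic [(0.71, array([374.4, 147.6]))]
```

The spoon lies where predicted in both views. I'll back off a bit more, then do one last check of the nuts and the lemon.

servo_tool(
  motion=[
    {"dx":0,"dy":0.2,"dz":-0.3,"wx":0,"wy":0,"wz":0,"fingers":0.3},
    {"dx":0,"dy":0.6,"dz":-0.5,"wx":0,"wy":0,"wz":0,"fingers":0.3},
    {"dx":0,"dy":1,"dz":-0.5,"wx":0,"wy":0,"wz":0,"fingers":0.3},
    {"dx":0,"dy":1,"dz":-0.5,"wx":0,"wy":0,"wz":0,"fingers":0.3},
    {"dx":0,"dy":1,"dz":-0.5,"wx":0,"wy":0,"wz":0,"fingers":0.3},
  ],
)

```text
clock: 32.85
eef_pos: [429.9, 108.2, 203.8]
eef_rot: [3.139, 0.454, -2.921]
wrist_force: [-0.1, 0.0, -0.2]
finger_gap: 33.0
finger_force: 0.0
```

```bash
python3 nuts.py; python3 - <<'E'
from kin import *
b=camera("top"); now=cv2.resize(b["image"][:,:,::-1],None,fx=1.5,fy=1.5); old=cv2.imread("pics/top.png")
for n,im in (("old",old),("now",now)):
    h=cv2.cvtColor(im,cv2.COLOR_BGR2HSV); m=cv2.inRange(h,(20,150,110),(35,255,255)); l=cv2.connectedComponentsWithStats(m)
    print(n,[(s[4],c.round(1)) for s,c in zip(l[2][1:],l[3][1:]) if s[4]>60])
    # brown nuts in bowl
    m=cv2.inRange(h[255:345,460:550],(0,90,30),(14,255,160)); l=cv2.connectedComponentsWithStats(m)
    print([(s[4],(ray(b,(c+[460,255])/1.5,21)[:2]-BC).round()) for s,c in zip(l[2][1:],l[3][1:]) if s[4]>25])
E
```

```text
32.85 [-0.07  0.01 -0.19]
head rel bowl [-145.52  358.69] 151.86963814901557 [-167.35   26.01   -0.14]
blob 74 [337.54 247.4 ] [47.11 11.62]
blob 82 [356.05 260.02] [ 35.9  -41.18]
blob 108 [312.56 260.76] [-22.04  46.48]
blob 198 [339.32 276.2 ] [-27.58 -25.1 ]
0.62 [333.4, 280.7] [-45.98 -18.37]
0.49 [313.1, 260.9] [-21.71  45.19]
0.48 [344.0, 274.0] [-16.24 -31.94]
0.44 [338.5, 250.5] [39.57  5.8 ]
0.42 [350.2, 258.1] [ 33.64 -27.16]
old []
[(np.int32(76), array([ 34., -27.])), (np.int32(71), array([32., 29.])), (np.int32(80), array([-17.,  42.])), (np.int32(87), array([-14., -46.])), (np.int32(84), array([-51.,   0.]))]
now []
[(np.int32(92), array([44., 10.])), (np.int32(91), array([ 35., -42.])), (np.int32(107), array([-17., -27.])), (np.int32(95), array([-23.,  47.])), (np.int32(112), array([-48., -22.]))]
```

```bash
python3 -c "
from cell import *
print(sign_off())"
```

```text
the job is handed in; nothing more can be done
None
```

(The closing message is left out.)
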